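Sort odds and ends into the tidy trays

TASK

Tidy the loose odds and ends on the hob and the mat: put both tea lights, the cork and the clothes peg each into the wooden tray that already holds one of its kind, in the free space beside it, resting on the tray's floor: the tea lights flat and side by side, the cork standing upright, the peg lying parallel to the peg already there. Leave the kitchen timer and the match box where they are.

Things in the scene. Friction and masses are not known exactly. Their poses are not given: they have to be found in the camera images.
- tea_light_1: Tea light: white wax with a black wick in a thin pale metal cup, 38 mm across, 15 mm tall, about 15 g, loose, standing flat on the glass hob or the grey mat beside it, both 5 mm above the worktop, as all the loose things and trays do. Origin: centre of its underside, z up.
- tea_light_2: The second loose tea light, alike to the first: 38 mm across, 15 to 16 mm tall. Origin: centre of its underside, z up.
- cork: Light brown bottle cork, loose, standing on end, 24 mm across, 40 mm tall, about 12 g. Origin: centre of its lower end, z up along the cork.
- peg: Slim brown wooden clothes peg, loose, lying flat: 72 mm long (its y), 15 mm wide (its x), 12 mm high. About 15 g. Origin: centre of its underside, z up.
- tray_tea: Fixed tray of pale wood (all three alike), 96 mm (x) by 154 mm (y), 9 mm high; floor 4 mm thick, rim 4 mm wide, 5 mm above the floor. Origin: centre of its underside (5 mm above the worktop), z up. Holds one tea light (38 mm across, 15 mm tall), fixed at y = -50 mm; the rest towards +y is free: 103 by 88 mm, room for two more side by side, e.g. at y = -1 and +46 mm.
- tray_cork: Fixed tray of pale wood (all three alike), 96 mm (x) by 154 mm (y), 9 mm high; floor 4 mm thick, rim 4 mm wide, 5 mm above the floor. Origin: centre of its underside (5 mm above the worktop), z up. Holds one cork (24 mm across, standing 40 mm tall), fixed at y = -50 mm; the rest towards +y is free: 110 by 88 mm.
- tray_peg: Fixed tray of pale wood (all three alike), 96 mm (x) by 154 mm (y), 9 mm high; floor 4 mm thick, rim 4 mm wide, 5 mm above the floor. Origin: centre of its underside (5 mm above the worktop), z up. Holds one clothes peg (72 by 15 by 12 mm), lying along the tray's x, fixed at y = -50 mm; the rest towards +y is free: 114 by 88 mm.
- egg_timer: Wind-up kitchen timer, red top on a white foot, 61 mm across, 52 mm tall, loose; bystander that stays where it is. Origin: centre of its underside.
- match_box: Red match box lying flat, 54 mm (its x) by 36 mm by 15 mm high, loose; bystander that stays where it is. Origin: centre of its underside.

How it is judged:
By the outcome, as a careful person would: the job done as asked, in the order asked, and still so for the second after the job is handed in, with the robot touching nothing.
It also fails if it takes over 99 s, if anything falls off the work surface, if the arm or the gripper's body presses on something with over 40 N, if the wrist force passes 120 N, or if a joint passes its speed limit or range.

ROBOT

A 6-joint arm with a two-finger parallel gripper is mounted at the origin on a cart in front of the work surface, level with it; the furniture and walls round the work are solid. World frame = base frame: x ahead of the robot, y to its left, z up, the work surface at z = 0. Lengths are in mm, angles in rad, forces in N, time in s.
With the tool pointing down it reaches from about 350 to 975 mm from the base axis. Payload 7.1 kg.
Tool frame: the origin (TCP) lies midway between the tips of the shut fingers; the grasp point (between the pads) lies 19 mm behind it (ctrl.pinch_z is the distance from the TCP to the grasp point, in mm); z points along the fingers, y is the direction in which the jaws open and shut (so a half turn about z gives the same grasp; the last joint's range is limited). The gripper opens to 88 mm and grips with 3 to 60 N. Pads are 20 mm wide; open, the fingers measure 115 mm over their backs; the gripper's body (75 mm by 178 mm) begins 61 mm behind the grasp point.
Start: joints at [-1.134, 0.423, 1.63, -0, 1.089, -0.019], TCP at [275.127, -561.168, 183.375] pointing down, gripper open.
Joint ranges: [-3, 3], [-0.9, 2.11], [0.09, 2.58], [-1.31, 4.45], [0.11, 2.69], [-2.54, 2.54]. Speed limits (rad/s): [2.39, 2.39, 3.01, 3.14, 3.14, 3.14].

INTERFACE

Orientations are given as a rotation vector (axis times angle).
In Python, from workcell import ctrl gives the robot as it stands.
- The arm moves only by the tool jog_arm, never from a script. Its arguments are lists of equal length, an entry for each row: "xyz": the shift along the world's x, y, z in mm, a list of three; "yaw": the turn about the world's z in degrees. A call has 1 to 20 rows; each row shifts and turns the pose as measured when the row begins; what a row does not reach is not made up. A row lasts 1/12 s, in which the tool goes at most 41.7 mm and 7.16 degrees, less where a joint would pass 70% of its speed; a pose out of reach is approached as far as the arm can. A call with a gripper value outside its range is refused whole. "gripper" is the closure, from 0 (fully open) to 1 (shut), set as the call begins (left out, the last holds). The fingers move at their own pace and stop on an object; the grip force is fixed at half the most. Time passes only in rows, so rows that do not move let the fingers close. It gives the time, the measured TCP pose, the force and the opening at its end, in the units of the state.
- ctrl.get_obs(): the state, without advancing time (a new reading comes with each control period).
- ctrl.get_image(name): name is "scene" or "top"; returns a dict with "img" (420x560x3 uint8, blue, green, red), "K" (3x3 intrinsics, pixels), "k1" (the pictures are not rectified: a ray, as slopes to the right and down, at radius r is drawn at 1 + k1 r^2 times it, then the intrinsics apply), "R" (3x3) and "t" (3): a world point X has camera coordinates R X + t. Camera axes: x right, y down, z forward; pixel columns grow to the right and rows downward; lengths in mm; the calibration is good to about 2 mm. A picture is of the moment at which its call begins. There is no depth.
- ctrl.close_job(): hands the job in, once; it reports no verdict.
Trained networks look in a picture, given as the dict that the camera call returned (one of the last four; its "shot" number tells which), for a name from the list of things; names that differ only in an ending like _2 or _b are one class to them, and where a whole thing is asked for, a point or a joint stands for the part that bears it (a point fixed in the world has none). Each returns a list of dicts, best first, with "confidence" (0 to 1); they miss things now and then, are a little off and sometimes report something else, mostly with a low value. They report only what shows in the picture. A call takes as long as a camera call.
- ctrl.find_in(picture, thing): "centre" ([column, row] as shares, 0 to 1, of the picture: columns of its width, rows of its height, amid what is visible of it).
- ctrl.regions_of(picture, thing): "region" (420x560 bool, what is visible of it) and "centre" ([column, row] as shares, 0 to 1, of the picture: columns of its width, rows of its height, amid what is visible of it).
- ctrl.pinpoint(picture, thing): "centre" ([column, row] as shares, 0 to 1, of the picture: columns of its width, rows of its height: a listed point, or the origin of a listed thing).
The state is a dict: "t": time; "qpos": joint angles; "qvel": joint speeds; "joint_torque": joint torques, N m; "ee_pos": TCP position; "orientation": TCP orientation; "ft_force": force on the tool from outside, world axes, zero at the start; "moment": the same for the moment, N m; "width": finger opening in mm.
Only numpy, scipy, OpenCV 4.12 (cv2) and the standard library are available. Lean on these libraries where they do the work, as an engineer would, in place of code of your own. Each camera call takes 0.05 s, during which the arm holds its last target.

## Working session

There is one attempt and no reset: what is moved stays moved. The work goes in short steps, Python scripts to look and compute and a tool call to move; the robot and the scene stay as the last step left them, time stands still between calls to the robot, and variables do not carry over. Pictures are saved under pics/ and viewed, and the job is handed in when it is done.

Besides the shell and the picture viewer there is one more tool, called after ">>>" as a command line: name --pt "numbers of a row" for each row, then --argument value for the rest. jog_arm: Moves the arm, as the interface text tells. Its arguments: {"type":"object","properties":{"xyz":{"type":"array","items":{"type":"array","items":{"type":"number"}}},"yaw":{"type":"array","items":{"type":"number"}},"gripper":{"type":"number"}},"required":["xyz","yaw"]}

```bash
mkdir -p pics; cat > h.py <<'E'
import numpy as np, cv2
from workcell import ctrl
def ray(p,u,v):
    K=np.array(p['K']);R=np.array(p['R']);t=np.array(p['t'])
    d=np.array([(u-K[0,2])/K[0,0],(v-K[1,2])/K[1,1]]);s=d.copy()
    for _ in range(30): s=d/(1+p['k1']*(s@s))
    return -R.T@t, R.T@np.array([s[0],s[1],1])
def at(p,u,v,z):
    c,d=ray(p,u,v); return c+d*(z-c[2])/d[2]
def proj(p,X):
    c=np.array(p['R'])@np.array(X,float)+np.array(p['t']);s=c[:2]/c[2]
    s=s*(1+p['k1']*(s@s));K=np.array(p['K']);return np.array([K[0,0]*s[0]+K[0,2],K[1,1]*s[1]+K[1,2]])
E
python3 - <<'E'
from h import *
np.set_printoptions(precision=1,suppress=True)
for n in('top','scene'):
    p=ctrl.get_image(n);cv2.imwrite(f'pics/{n}0.png',p['img'])
    print(n,p['K'],p['k1'],-np.array(p['R']).T@p['t'])
    for th,z in [('tea_light_1',5),('cork',5),('peg',5),('tray_tea',5),('tray_cork',5),('tray_peg',5),('egg_timer',5),('match_box',5)]:
        for r in ctrl.pinpoint(p,th):
            u,v=np.array(r['centre'])*[560,420];print(th,round(r['confidence'],2),np.array([u,v]),at(p,u,v,z))
print(ctrl.get_obs())
E
```

```text
top [[397.8   0.  281.8]
 [  0.  397.8 210.2]
 [  0.    0.    1. ]] -0.10506317436762483 [ 449.9   17.5 1003. ]
tea_light_1 0.65 [214.4 234.8] [475.7 198.1   5. ]
tea_light_1 0.6 [400.8 242.6] [ 456.7 -271.3    5. ]
tea_light_1 0.55 [257.  233.1] [480.3  90.7   5. ]
cork 0.54 [350.5 237.7] [ 469.1 -143.9    5. ]
peg 0.7 [362.  181.4] [ 612.  -175.1    5. ]
peg 0.59 [302.3 242.6] [456.8 -22.9   5. ]
tray_tea 0.71 [164.  229.8] [487.7 327.7   5. ]
tray_tea 0.6 [364.3 180.9] [ 613.3 -181.     5. ]
tray_cork 0.8 [200.4 175.7] [626.4 236.9   5. ]
tray_cork 0.52 [351.6 239.9] [ 463.6 -146.7    5. ]
tray_peg 0.67 [286.1 178. ] [620.2  17.9   5. ]
egg_timer 0.64 [213.1 234.4] [476.6 201.5   5. ]
match_box 0.57 [165.4 231.9] [482.3 323.9   5. ]
scene [[433.9   0.  276.5]
 [  0.  433.9 211.5]
 [  0.    0.    1. ]] 0.0056159222850883745 [ 893.6 -538.7  593.9]
tea_light_1 0.8 [252.6 195.4] [469.3  93.2   5. ]
tea_light_1 0.56 [130.1 305.2] [ 453.5 -264.3    5. ]
cork 0.75 [184.1 259.7] [ 464.2 -136.5    5. ]
peg 0.63 [216.7 224.3] [457.8 -25.    5. ]
tray_tea 0.69 [235.  307.6] [ 608.3 -180.     5. ]
tray_tea 0.36 [184.2 260.3] [ 465.4 -137.6    5. ]
tray_cork 0.87 [341.1 183. ] [619.7 235.2   5. ]
tray_cork 0.32 [185.6 258.6] [ 464.8 -132.9    5. ]
tray_peg 0.73 [298.  236.6] [618.2  26.3   5. ]
egg_timer 0.97 [279.5 169.7] [470.9 210.4   5. ]
match_box 0.83 [306.  148.2] [481.3 328.8   5. ]
match_box 0.7 [234.1 307.1] [ 606.4 -179.8    5. ]
{'t': 0.9, 'qpos': array([-1.1,  0.4,  1.6, -0. ,  1.1, -0. ]), 'qvel': array([-0.,  0.,  0.,  0.,  0., -0.]), 'joint_torque': array([  0. , -54.5, -27.4,   0.1,   0. ,  -0. ]), 'ee_pos': array([ 275.1, -561.2,  183.4]), 'orientation': array([-3.1, -0.7,  0. ]), 'ft_force': array([0.5, 0.2, 0.7]), 'moment': array([-0.,  0.,  0.]), 'width': 87.98780788844138}
```

```bash
python3 - <<'E'
import cv2
a=cv2.imread('pics/top0.png')[130:290,120:440];cv2.imwrite('pics/topz.png',cv2.resize(a,None,fx=2.5,fy=2.5,interpolation=cv2.INTER_CUBIC))
E
```

```text
(no output)
```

View pics/topz.png

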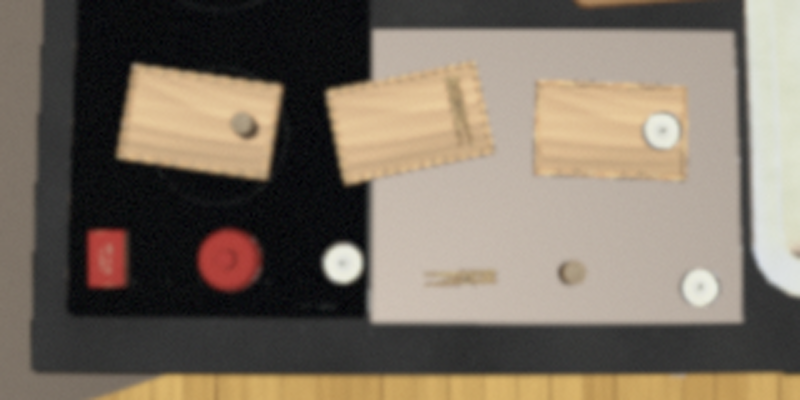

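View pics/scene0.png

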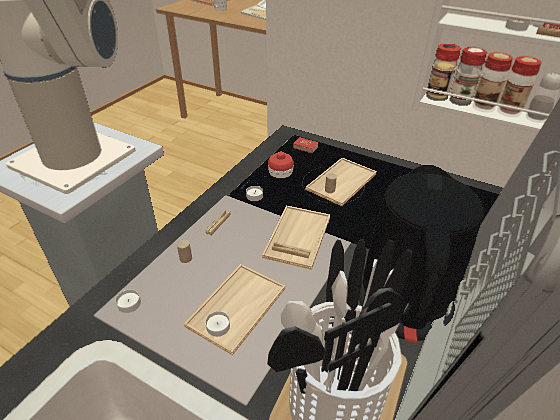

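View pics/top0.png

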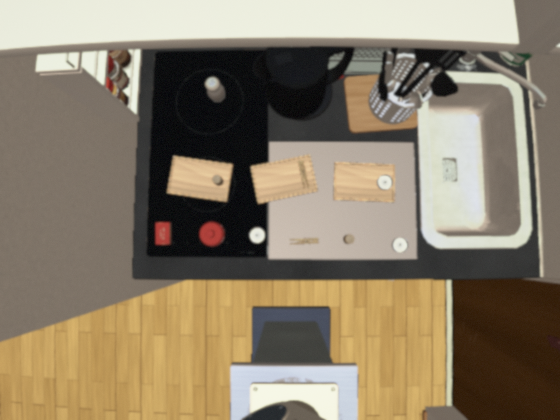

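The top view shows the tea tray at about (363,181), the peg tray at (284,178) and the cork tray at (200,179). Below them are a tea light at (257,235), the peg at (304,241), the cork at (349,239) and a tea light at (400,244). The bystanders are at (163,234) and (212,234). Next I'll measure precisely from the masks.

```bash
cat > m.py <<'E'
from h import *
np.set_printoptions(precision=1,suppress=True)
def rect(p,m,z):
    cs,_=cv2.findContours(m.astype(np.uint8),cv2.RETR_EXTERNAL,cv2.CHAIN_APPROX_NONE)
    c=max(cs,key=cv2.contourArea)[:,0]
    P=np.array([at(p,u+0.0,v+0.0,z)[:2] for u,v in c],np.float32)
    return cv2.minAreaRect(P)
def meas(p,things):
    for th,z in things:
        for r in ctrl.regions_of(p,th):
            if r['confidence']<.3: continue
            m=r['region'];u,v=np.array(r['centre'])*[560,420]
            q=rect(p,m,z)
            ys,xs=np.nonzero(m)
            g=np.mean([at(p,a,b,z)[:2] for a,b in zip(xs,ys)],0)
            print(' ',th,round(r['confidence'],2),'px',np.array([u,v]),m.sum(),'mean',g,'rect',np.array(q[0]),np.array(q[1]),round(q[2],1))
ALL=[('tea_light_1',20),('cork',45),('peg',17),('tray_tea',14),('tray_cork',14),('tray_peg',14),('egg_timer',50),('match_box',20)]
E
python3 - <<'E'
from m import *
for n in('top','scene'):
    print(n);meas(ctrl.get_image(n),ALL)
E
```

```text
top
  tea_light_1 0.66 px [255.3 234. ] 177 mean [474.5  91.5] rect [473.9  90.8] [32.1 37.2] 0.2
  tea_light_1 0.5 px [399.6 243.5] 189 mean [ 452.5 -265.1] rect [ 453.2 -265. ] [35.5 34.7] 89.8
  tea_light_1 0.39 px [285.1 179.6] 2341 mean [615.5  24.9] rect [615.7  24.4] [ 98.2 153.7] 11.8
  cork 0.52 px [348.5 239.1] 72 mean [ 465.5 -132.1] rect [ 465.3 -132.6] [21.8 19.2] 90.0
  peg 0.6 px [301.5 243.3] 139 mean [460.9 -27.7] rect [460.8 -26.6] [12.9 64.8] 2.8
  tray_tea 0.96 px [362. 181.] 2256 mean [ 610.2 -177. ] rect [ 609.9 -177.9] [154.1  97. ] 87.7
  tray_tea 0.72 px [399.8 245.4] 206 mean [ 453.1 -264.6] rect [ 453.2 -264.2] [40.6 34.9] 89.8
  tray_cork 0.8 px [200.8 177.1] 2361 mean [618.3 237.6] rect [618.7 237.4] [157.1 101.4] 81.9
  tray_peg 0.86 px [282.7 177.4] 2414 mean [616.9  25. ] rect [617.1  24.8] [100.9 156.8] 11.5
  egg_timer 0.75 px [211.9 234.9] 466 mean [475.9 197.5] rect [476.4 198.4] [57.8 53.4] 0.8
  egg_timer 0.58 px [197.7 175. ] 2294 mean [611.6 229.5] rect [611.9 229.7] [149.8  94.5] 81.4
  match_box 0.52 px [162.3 231.9] 308 mean [478.8 325.4] re
[... 279 characters left out ...]
-146.7] rect [ 480.3 -146.5] [22.3 55.6] 47.6
  peg 0.53 px [217.7 225.5] 210 mean [464.6 -31.4] rect [464.8 -31.4] [18.7 72.1] 5.2
  peg 0.51 px [234.2 308.2] 4773 mean [ 614.1 -186.1] rect [ 612.4 -180.5] [158.5 102.7] 88.2
  tray_tea 0.89 px [234.4 307.4] 4660 mean [ 612.3 -184.5] rect [ 610.6 -178.5] [158.6 100.6] 87.7
  tray_cork 0.83 px [340.6 179.2] 1794 mean [620.6 231. ] rect [619.8 234.9] [162.8 100.7] 82.8
  tray_peg 0.71 px [295.8 238.1] 2804 mean [620.6  17.5] rect [618.8  23. ] [ 97.6 162. ] 11.6
  egg_timer 0.56 px [281.  164.2] 576 mean [494.4 170.9] rect [492.  175.2] [ 59. 105.] 30.4
  match_box 0.72 px [304.6 144.3] 264 mean [482.5 321.4] rect [482.4 322.2] [61.4 56.2] 1.3
```

```bash
python3 - <<'E'
from m import *
import itertools
from scipy.spatial.transform import Rotation as Ro
print(np.degrees(np.arctan2(*Ro.from_rotvec(ctrl.get_obs()['orientation']).as_matrix()[[1,0],1])))
out=[]
for n in('top','scene'):
    p=ctrl.get_image(n);im=p['img'].copy()
    for (cx,cy),col in (((610,-179),(0,0,255)),((612,-132),(0,255,0))):
        pts=np.array([proj(p,(cx+a,cy+b,z)) for a in(-89,89) for b in(-38,38) for z in(90,230)],np.float32)
        h=cv2.convexHull(pts).astype(int);cv2.polylines(im,[h],True,col,1)
    for (cx,cy) in ((610,-179),(612,-132),(623,266),(613.5,43.6)):
        cv2.circle(im,tuple(int(round(float(a))) for a in proj(p,(cx,cy,9))),2,(255,0,255),-1)
    out.append(im)
cv2.imwrite('pics/body.png',np.hstack(out)[:, :])
cv2.imwrite('pics/b1.png',cv2.resize(out[0][20:270,120:520],None,fx=2,fy=2));cv2.imwrite('pics/b2.png',out[1])
E
```

```text
-63.88522378288556
```

View pics/b1.png

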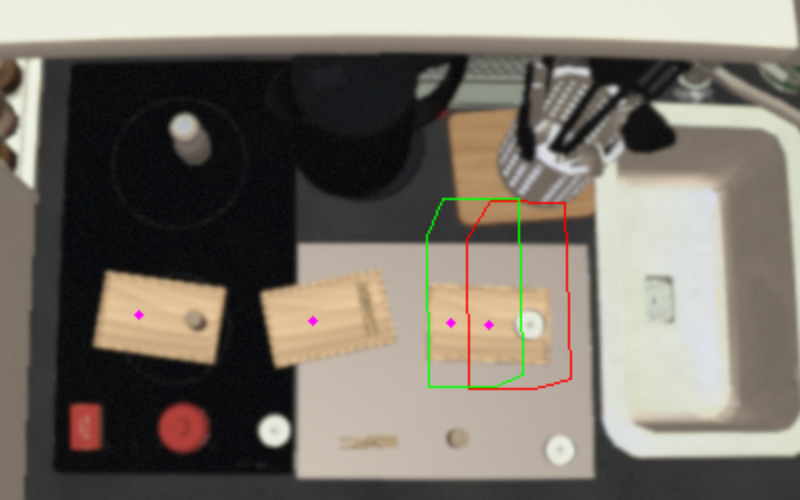

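View pics/b2.png

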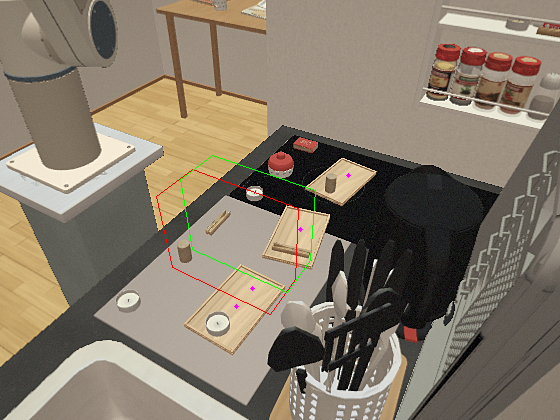

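>>> jog_arm --pt "18 30 0" --pt "18 30 0" --pt "18 30 0" --pt "18 30 0" --pt "18 30 0" --pt "18 30 0" --pt "18 30 0" --pt "18 30 0" --pt "18 30 0" --pt "17 25 0" --pt "0 0 0" --pt "0 0 0" --yaw '[6,6,6,6,6,6,6,6,6,6,0,0]' --gripper 0.2

```text
t: 2.9
ee_pos: [459.3, -254.7, 184.7]
orientation: [2.24, 2.195, 0.006]
ft_force: [-0.3, -0.1, 0.1]
width: 70.4
```

>>> jog_arm --pt "-3 -6 -28" --pt "-2 -5 -28" --pt "0 0 -28" --pt "0 0 -28" --pt "0 0 -25" --pt "0 0 0" --pt "0 0 0" --yaw '[0,0,0,0,0,0,0]'

```text
t: 3.48
ee_pos: [453.9, -273.1, 46.0]
orientation: [2.248, 2.172, 0.007]
ft_force: [0.1, -0.1, 0.7]
width: 70.2
```

```bash
python3 - <<'E'
from m import *
for n in('scene',):
    p=ctrl.get_image(n);cv2.imwrite('pics/s1.png',p['img'])
print(ctrl.get_obs()['ee_pos'])
E
```

```text
[ 453.7 -273.    46.1]
```

View pics/s1.png

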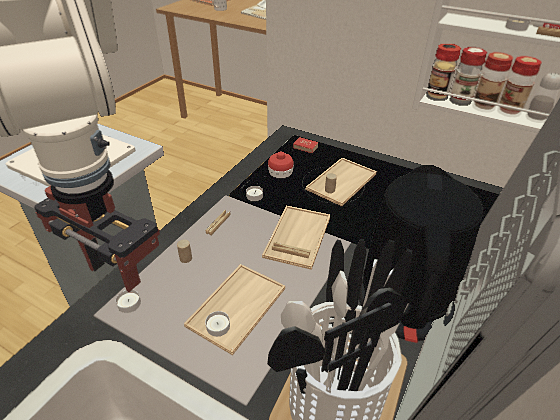

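The gripper sits just behind and above the tea light at (128,301). I'll shift y by about 7 mm and descend.

>>> jog_arm --pt "0 7 0" --pt "0 0 -12" --pt "0 0 -12" --pt "0 0 -6" --pt "0 0 -3" --pt "0 0 0" --pt "0 0 0" --yaw '[0,0,0,0,0,0,0]'

```text
t: 4.12
ee_pos: [457.1, -268.2, 15.5]
orientation: [2.243, 2.164, 0.011]
ft_force: [0.6, 0.2, 0.1]
width: 70.2
```

>>> jog_arm --pt "-3 3 0" --pt "0 0 -4" --pt "0 0 -3" --pt "0 0 0" --yaw '[0,0,0,0]'

```text
t: 4.45
ee_pos: [454.2, -265.0, 8.5]
orientation: [2.242, 2.163, 0.011]
ft_force: [-0.0, -0.2, -0.9]
width: 70.6
```

>>> jog_arm --pt "0 0 0" --pt "0 0 0" --pt "0 0 0" --pt "0 0 0" --pt "0 0 0" --pt "0 0 0" --pt "0 0 0" --pt "0 0 0" --yaw '[0,0,0,0,0,0,0,0]' --gripper 1

```text
t: 5.12
ee_pos: [454.6, -265.3, 8.8]
orientation: [2.242, 2.163, 0.011]
ft_force: [-0.0, -1.0, -0.5]
width: 20.2
```

```bash
python3 - <<'E'
from m import *
p=ctrl.get_image('scene');cv2.imwrite('pics/s2.png',cv2.resize(p['img'][200:360,30:230],None,fx=4,fy=4,interpolation=cv2.INTER_CUBIC)[:600])
o=ctrl.get_obs();print(o['ee_pos'],o['width'],o['ft_force'])
E
```

```text
[ 454.6 -265.3    8.8] 16.472957904201582 [ 0.2 -0.5 -0.2]
```

View pics/s2.png

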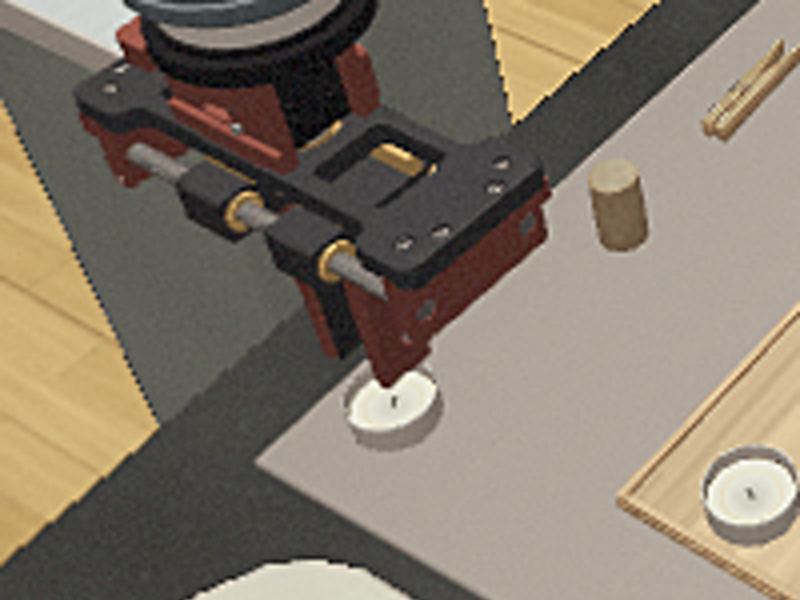

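```bash
python3 - <<'E'
from m import *
from scipy.spatial.transform import Rotation as Ro
p=ctrl.get_image('scene');o=ctrl.get_obs()
print(o['ee_pos'],o['width'],ctrl.pinch_z,Ro.from_rotvec(o['orientation']).as_matrix())
for X in ((454.6,-265.3,8.8),(463,-265.3,8.8),(463,-265.3,50),(463,-265.3,100)): print(X,proj(p,X))
meas(p,ALL[:2]);p=ctrl.get_image('top');meas(p,ALL[:2])
cv2.imwrite('pics/t2.png',cv2.resize(p['img'][170:290,320:440],None,fx=5,fy=5,interpolation=cv2.INTER_CUBIC)[:600])
E
```

```text
[ 454.6 -265.3    8.7] 12.342823350362258 18.700000000000003 [[ 0.  1.  0.]
 [ 1. -0. -0.]
 [-0.  0. -1.]]
(454.6, -265.3, 8.8) [129.6 304.5]
(463, -265.3, 8.8) [133.4 306.5]
(463, -265.3, 50) [128.  290.4]
(463, -265.3, 100) [121.  269.1]
  tea_light_1 0.61 px [130.  302.6] 419 mean [ 457.5 -268. ] rect [ 457.3 -268. ] [38.5 44.5] 52.2
  tea_light_1 0.46 px [253.9 193.8] 217 mean [478.1  85.6] rect [477.7  86.1] [35.1 50.3] 31.5
  cork 0.52 px [182.7 252.3] 275 mean [ 479.3 -146.4] rect [ 479.1 -146.2] [22.4 58.7] 46.4
  tea_light_1 0.64 px [257.8 234.4] 168 mean [474.5  90.9] rect [475.2  90.8] [34.6 32.2] 0.4
  tea_light_1 0.51 px [397.5 243.8] 91 mean [ 453.7 -255.1] rect [ 454.4 -254.9] [20.1 32.3] 89.0
  cork 0.48 px [349.5 238.6] 87 mean [ 464.5 -131.9] rect [ 464.7 -132. ] [22.1 24. ] 44.6
```

View pics/t2.png

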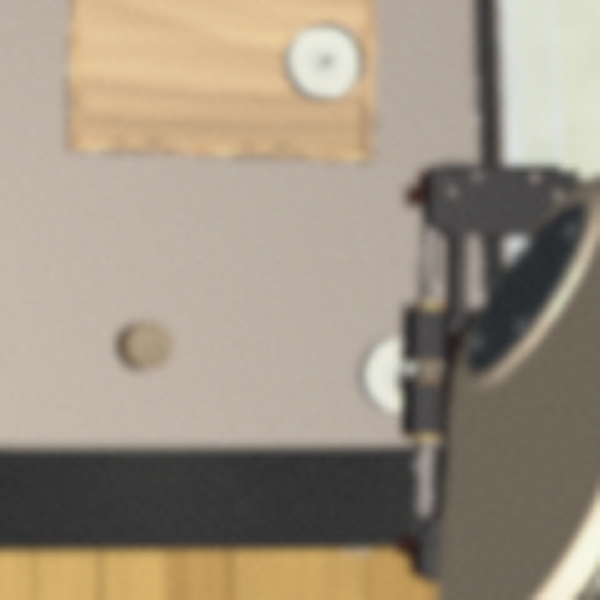

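The fingers are closing freely and the light hasn't been gripped. In the picture, the red fingertip at about (132,292) lies well above the light at (128,301), so the tip looks higher than the reported TCP. I'll reopen, then feel downward gently while watching the force.

>>> jog_arm --pt "0 0 0" --pt "0 0 0" --pt "0 0 0" --pt "0 0 0" --pt "0 0 0" --pt "0 0 0" --pt "0 0 0" --pt "0 0 0" --pt "0 0 0" --pt "0 0 0" --yaw '[0,0,0,0,0,0,0,0,0,0]' --gripper 0.2

```text
t: 6.3
ee_pos: [454.5, -265.3, 8.7]
orientation: [2.242, 2.163, 0.011]
ft_force: [-0.3, -0.3, -0.1]
width: 63.6
```

```bash
python3 - <<'E'
from m import *
p=ctrl.get_image('scene');cv2.imwrite('pics/s3.png',cv2.resize(p['img'][200:350,30:230],None,fx=4,fy=4,interpolation=cv2.INTER_CUBIC)[:600])
o=ctrl.get_obs();print(o['ee_pos'],o['width'],o['ft_force'],o['qpos'])
E
```

```text
[ 454.5 -265.3    8.7] 67.17305201044374 [ 0.  -0.5 -1.1] [-0.6  0.5  2.   0.   0.6 -0.5]
```

View pics/s3.png

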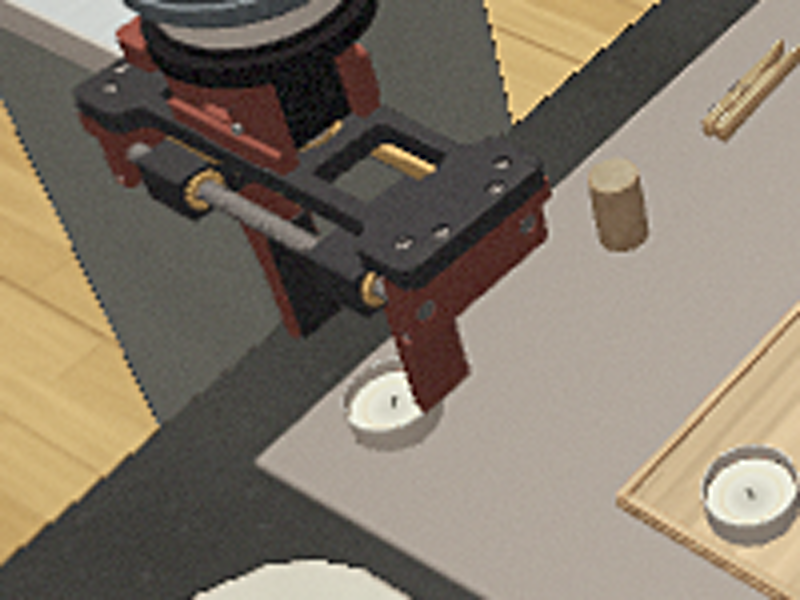

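```bash
python3 - <<'E'
from m import *
p=ctrl.get_image('scene')
for z in (9,30,40,50):
  print(z,[proj(p,(x,y,z)) for x in(488,501.5) for y in(-275,-255)],proj(p,(407.5,-275,z)))
print('seen outer corners',30+430/4,200+412/4,30+470/4,200+372/4,'left finger outer -y corner',30+300/4,200+335/4)
E
```

```text
9 [array([140.4, 316.9]), array([149. , 308.2]), array([146.7, 320.4]), array([155.2, 311.6])] [105.  297.1]
30 [array([137.8, 308.8]), array([146.6, 300.2]), array([144.2, 312.3]), array([152.9, 303.5])] [101.8 289. ]
40 [array([136.6, 304.9]), array([145.5, 296.2]), array([142.9, 308.4]), array([151.8, 299.6])] [100.3 285.1]
50 [array([135.3, 300.8]), array([144.3, 292.2]), array([141.7, 304.3]), array([150.7, 295.5])] [ 98.7 281. ]
seen outer corners 137.5 303.0 147.5 293.0 left finger outer -y corner 105.0 283.75
```

Projecting the finger corners puts the tips at z≈45, not 9. I'll probe downward in small steps, watching the force.

>>> jog_arm --pt "0 0 -5" --pt "0 0 -5" --pt "0 0 -4" --pt "0 0 0" --pt "0 0 0" --yaw '[0,0,0,0,0]'

```text
t: 6.82
ee_pos: [454.3, -265.2, -7.1]
orientation: [2.242, 2.163, 0.011]
ft_force: [0.9, 0.4, -1.0]
width: 70.4
```

```bash
python3 - <<'E'
from m import *
p=ctrl.get_image('scene');cv2.imwrite('pics/s4.png',cv2.resize(p['img'][200:350,30:230],None,fx=4,fy=4,interpolation=cv2.INTER_CUBIC)[:600])
o=ctrl.get_obs();print(o['ee_pos'],o['width'],o['ft_force'],o['joint_torque'])
E
```

```text
[ 454.2 -265.1   -7.1] 70.40107907957085 [-0.4  0.3  0.2] [  0.  -50.9 -15.    0.   -0.1   0. ]
```

View pics/s4.png

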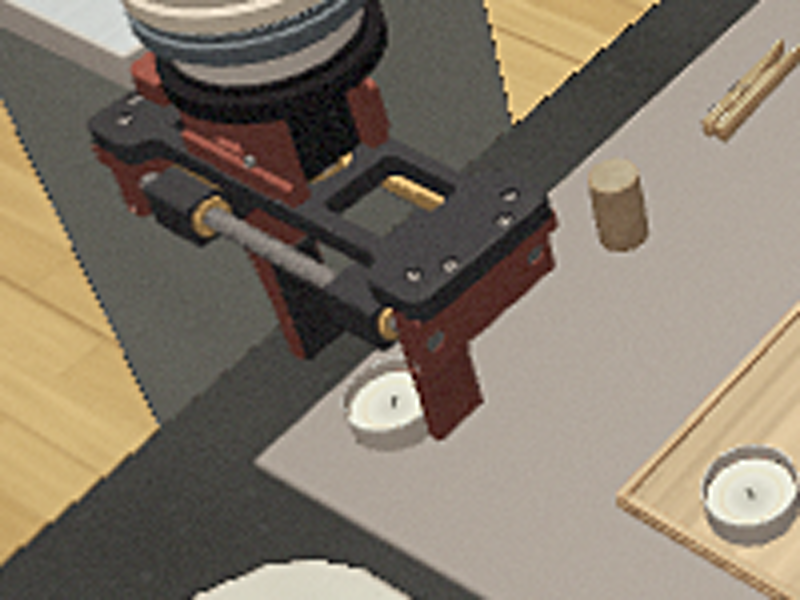

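>>> jog_arm --pt "0 0 -5" --pt "0 0 -5" --pt "0 0 0" --pt "0 0 0" --yaw '[0,0,0,0]'

```text
t: 7.2
ee_pos: [454.3, -265.2, -18.2]
orientation: [2.242, 2.163, 0.011]
ft_force: [-0.7, -0.1, 0.0]
width: 70.1
```

>>> jog_arm --pt "0 0 -3" --pt "0 0 0" --pt "0 0 0" --yaw '[0,0,0]'

```text
t: 7.45
ee_pos: [454.3, -265.2, -21.6]
orientation: [2.242, 2.163, 0.011]
ft_force: [0.0, 0.4, -0.7]
width: 70.5
```

```bash
python3 - <<'E'
from m import *
p=ctrl.get_image('scene');cv2.imwrite('pics/s5.png',cv2.resize(p['img'][200:350,30:230],None,fx=4,fy=4,interpolation=cv2.INTER_CUBIC)[:600])
o=ctrl.get_obs();print(o['ee_pos'],o['width'],o['ft_force'],o['joint_torque'])
for z in (5,10,15,20):
  print(z,[proj(p,(x,y,z)) for x in(488,501.5) for y in(-275,-255)])
E
```

```text
[ 454.3 -265.1  -21.5] 70.57728841551614 [0.1 0.3 0.2] [  0.  -51.2 -13.9   0.   -0.1   0. ]
5 [array([140.9, 318.4]), array([149.4, 309.7]), array([147.1, 321.9]), array([155.6, 313.1])]
10 [array([140.3, 316.5]), array([148.9, 307.8]), array([146.5, 320. ]), array([155.1, 311.2])]
15 [array([139.7, 314.6]), array([148.3, 305.9]), array([146. , 318.1]), array([154.5, 309.3])]
20 [array([139.1, 312.7]), array([147.8, 304. ]), array([145.4, 316.2]), array([154. , 307.4])]
```

View pics/s5.png

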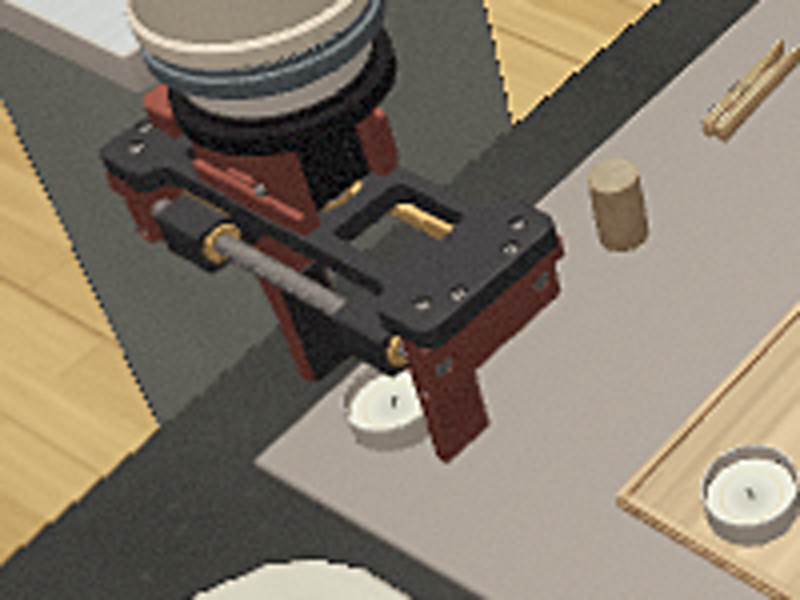

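>>> jog_arm --pt "0 0 -3" --pt "0 0 0" --pt "0 0 -3" --pt "0 0 0" --pt "0 0 0" --yaw '[0,0,0,0,0]'

```text
t: 7.92
ee_pos: [454.6, -265.3, -27.8]
orientation: [2.242, 2.163, 0.012]
ft_force: [-0.5, -0.1, -0.2]
width: 70.5
```

>>> jog_arm --pt "0 0 -2" --pt "0 0 0" --yaw '[0,0]'

```text
t: 8.08
ee_pos: [454.6, -265.3, -30.0]
orientation: [2.242, 2.163, 0.012]
ft_force: [0.3, -0.3, 0.1]
width: 70.4
```

>>> jog_arm --pt "0 0 -2" --pt "0 0 0" --yaw '[0,0]'

```text
t: 8.25
ee_pos: [454.6, -265.3, -32.2]
orientation: [2.242, 2.163, 0.012]
ft_force: [-0.1, -0.6, -0.3]
width: 70.4
```

```bash
python3 - <<'E'
from m import *
p=ctrl.get_image('scene');cv2.imwrite('pics/s6.png',cv2.resize(p['img'][250:350,80:210],None,fx=6,fy=6,interpolation=cv2.INTER_CUBIC)[:600])
o=ctrl.get_obs();print(o['ee_pos'],o['width'],o['ft_force'],o['joint_torque'])
E
```

```text
[ 454.7 -265.4  -32. ] 70.2253674607059 [-0.4  0.6  0.3] [ -0.  -51.4 -13.1   0.   -0.1   0. ]
```

View pics/s6.png

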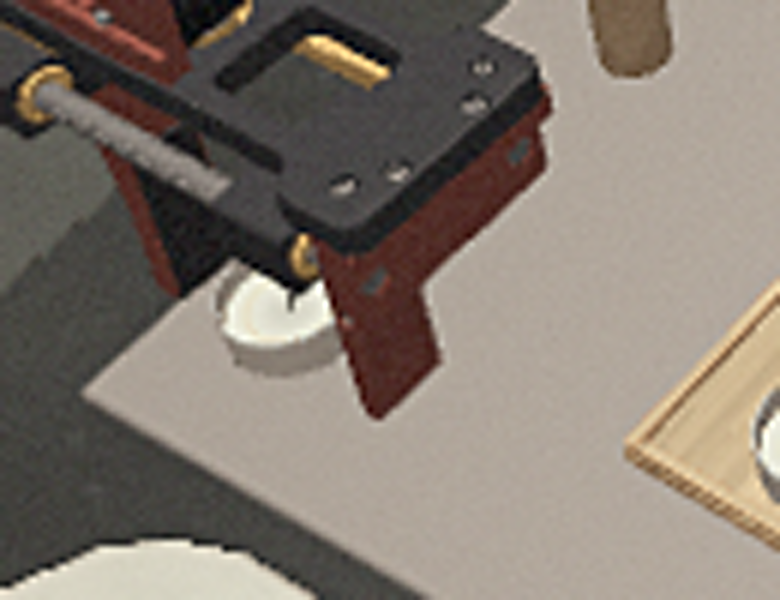

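Tip corner at (142.8,319.7) corresponds to z≈5–7, so the tips are close to the mat. I'll close here.

>>> jog_arm --pt "0 0 0" --pt "0 0 0" --pt "0 0 0" --pt "0 0 0" --pt "0 0 0" --pt "0 0 0" --pt "0 0 0" --pt "0 0 0" --yaw '[0,0,0,0,0,0,0,0]' --gripper 1

```text
t: 8.97
ee_pos: [454.8, -265.5, -31.9]
orientation: [2.242, 2.162, 0.012]
ft_force: [-0.3, 0.3, -0.5]
width: 36.7
```

Gripped at a width of 36.7. Lift and carry.

>>> jog_arm --pt "0 0 8" --pt "0 0 15" --pt "0 0 20" --pt "0 0 20" --pt "0 0 10" --pt "0 0 0" --pt "12 7 0" --pt "20 11 0" --pt "25 14 0" --pt "25 14 0" --pt "25 14 0" --pt "20 12 0" --pt "10 6 0" --pt "0 0 0" --pt "0 0 0" --yaw '[0,0,0,0,0,0,0,0,0,0,0,0,0,0,0]'

```text
t: 10.22
ee_pos: [597.5, -177.6, 38.8]
orientation: [2.25, 2.165, 0.008]
ft_force: [-0.5, 0.0, 0.1]
width: 37.0
```

```bash
python3 - <<'E'
from m import *
p=ctrl.get_image('scene');cv2.imwrite('pics/s7.png',p['img'])
o=ctrl.get_obs();print(o['ee_pos'],o['width'],o['ft_force'])
q=ctrl.get_image('top');cv2.imwrite('pics/t7.png',q['img'])
E
```

```text
[ 597.  -177.8   38.8] 36.38242707243425 [-0.4  0.1 -0.5]
```

View pics/s7.png

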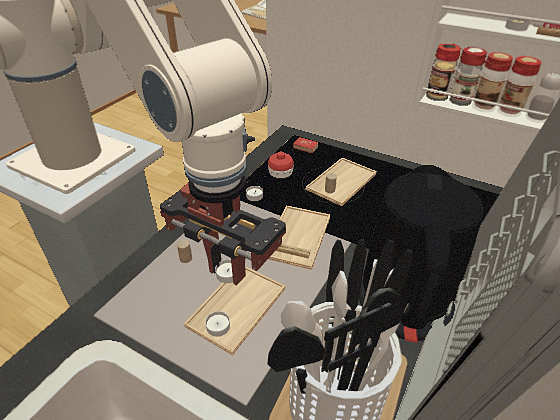

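View pics/t7.png

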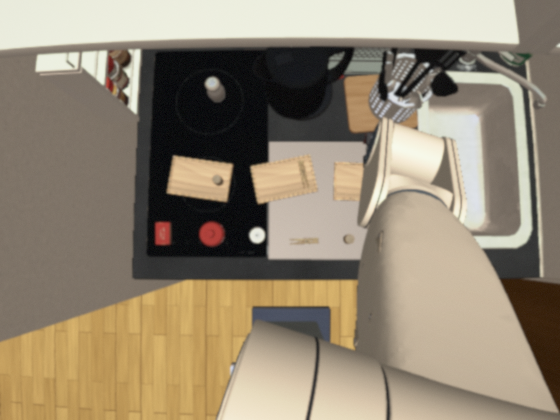

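The tea light is held at (223,271) in the scene picture, behind the target spot. I'll move +x and descend.

>>> jog_arm --pt "8 0 0" --pt "5 -1 0" --pt "0 0 -12" --pt "0 0 -14" --pt "0 0 -12" --pt "0 0 -8" --pt "0 0 0" --pt "0 0 0" --yaw '[0,0,0,0,0,0,0,0]'

```text
t: 10.98
ee_pos: [605.6, -182.6, -13.3]
orientation: [2.26, 2.16, 0.004]
ft_force: [0.3, 1.1, 0.9]
width: 36.9
```

```bash
python3 - <<'E'
from m import *
p=ctrl.get_image('scene');cv2.imwrite('pics/s8.png',cv2.resize(p['img'][220:370,150:330],None,fx=4,fy=4,interpolation=cv2.INTER_CUBIC)[:600])
o=ctrl.get_obs();print(o['ee_pos'],o['width'],o['ft_force'])
meas(p,ALL[:1])
E
```

```text
[ 605.4 -182.5  -13.3] 36.68306020385811 [ 0.1  0.5 -0.2]
  tea_light_1 0.76 px [230.8 297.2] 290 mean [ 594.2 -175.8] rect [ 593.1 -175.4] [24.8 49.1] 35.7
  tea_light_1 0.64 px [255.9 195.9] 160 mean [482.4  88.8] rect [482.5  89. ] [24.1 50.2] 31.5
```

View pics/s8.png

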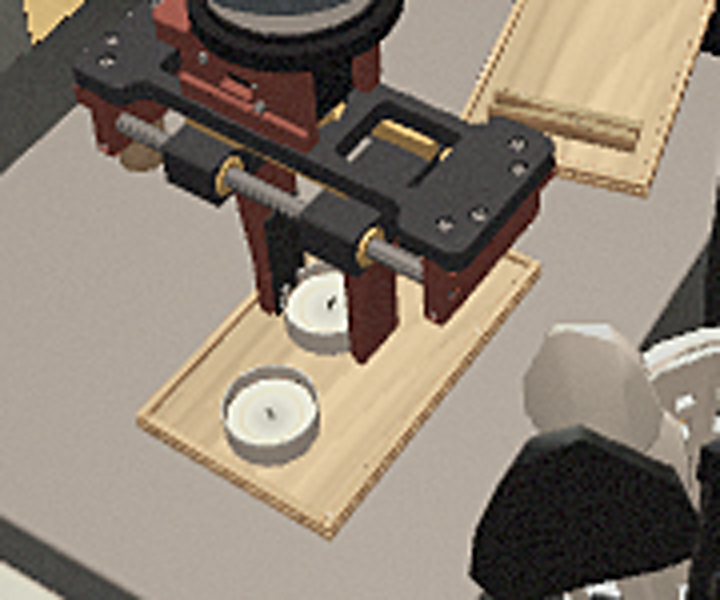

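>>> jog_arm --pt "5 4 0" --pt "0 0 -4" --pt "0 0 -4" --pt "0 0 0" --pt "0 0 0" --yaw '[0,0,0,0,0]'

```text
t: 11.5
ee_pos: [613.4, -178.2, -19.5]
orientation: [2.256, 2.158, 0.007]
ft_force: [0.2, 0.2, -0.1]
width: 36.6
```

```bash
python3 - <<'E'
from m import *
p=ctrl.get_image('scene');cv2.imwrite('pics/s9.png',cv2.resize(p['img'][220:370,150:330],None,fx=4,fy=4,interpolation=cv2.INTER_CUBIC)[:600])
o=ctrl.get_obs();print(o['ee_pos'],o['width'],o['ft_force'])
E
```

```text
[ 613.3 -178.2  -19.5] 36.479431728487604 [-0.5  0.3 -0.9]
```

View pics/s9.png

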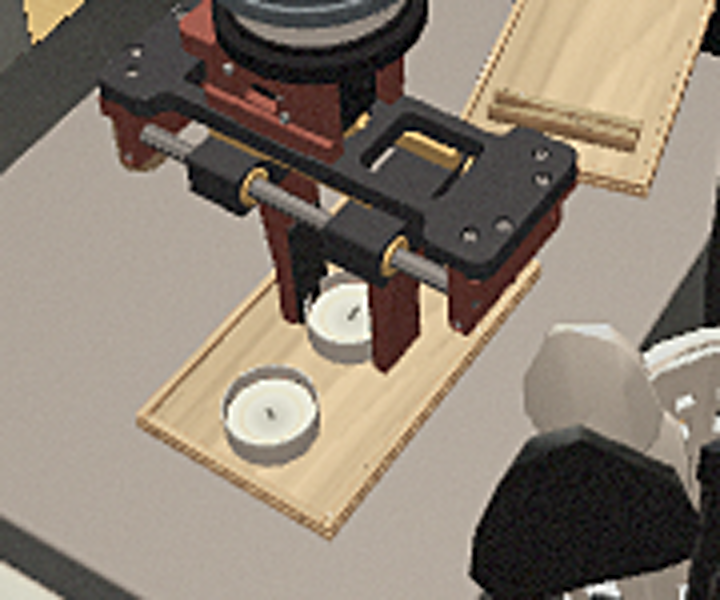

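>>> jog_arm --pt "-3 0 0" --pt "0 0 -3" --pt "0 0 0" --pt "0 0 -2" --pt "0 0 0" --yaw '[0,0,0,0,0]'

```text
t: 11.97
ee_pos: [609.9, -178.4, -24.5]
orientation: [2.257, 2.157, 0.008]
ft_force: [-0.0, 0.3, -0.7]
width: 36.5
```

>>> jog_arm --pt "0 0 -1.5" --pt "0 0 0" --yaw '[0,0]'

```text
t: 12.13
ee_pos: [609.9, -178.5, -26.2]
orientation: [2.257, 2.157, 0.008]
ft_force: [0.2, -1.0, -0.2]
width: 36.9
```

>>> jog_arm --pt "0 0 -1.5" --pt "0 0 0" --yaw '[0,0]'

```text
t: 12.3
ee_pos: [610.1, -178.5, -27.7]
orientation: [2.257, 2.157, 0.008]
ft_force: [0.1, -0.4, -0.8]
width: 36.7
```

>>> jog_arm --pt "0 0 -1" --pt "0 0 0" --yaw '[0,0]'

```text
t: 12.47
ee_pos: [610.4, -178.7, -27.5]
orientation: [2.256, 2.157, 0.008]
ft_force: [0.0, -0.2, 0.2]
width: 36.6
```

>>> jog_arm --pt "0 0 -1" --pt "0 0 0" --yaw '[0,0]'

```text
t: 12.63
ee_pos: [610.8, -178.7, -27.7]
orientation: [2.256, 2.156, 0.009]
ft_force: [-0.7, 0.5, 0.0]
width: 37.0
```

```bash
python3 - <<'E'
from m import *
p=ctrl.get_image('scene');cv2.imwrite('pics/s10.png',cv2.resize(p['img'][260:350,180:280],None,fx=6,fy=6,interpolation=cv2.INTER_CUBIC)[:600])
o=ctrl.get_obs();print(o['ee_pos'],o['width'],o['ft_force'])
E
```

```text
[ 610.8 -178.8  -27.7] 36.543562354096906 [-0.5 -0.6 -0. ]
```

View pics/s10.png

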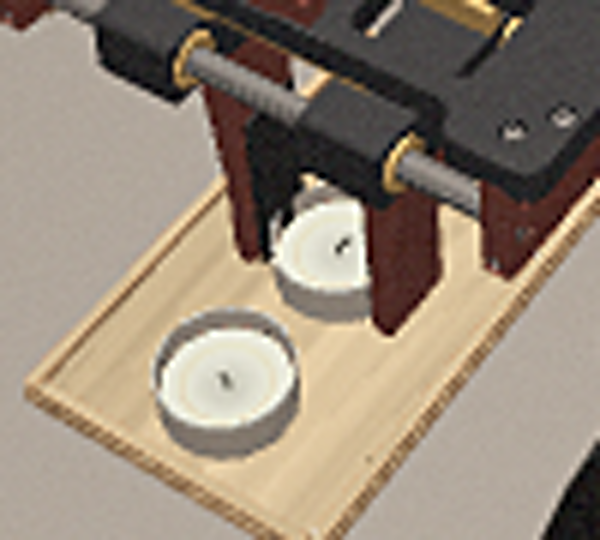

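The descent stalls at -27.7, which matches the expected floor level of -27.9. I'll release with a limited opening.

>>> jog_arm --pt "0 0 0" --pt "0 0 0" --pt "0 0 0" --pt "0 0 0" --pt "0 0 0" --yaw '[0,0,0,0,0]' --gripper 0.43

```text
t: 13.1
ee_pos: [610.5, -178.6, -28.6]
orientation: [2.256, 2.157, 0.008]
ft_force: [-0.3, -1.0, -0.3]
width: 50.1
```

>>> jog_arm --pt "0 0 6" --pt "0 0 12" --pt "0 0 20" --pt "0 0 25" --pt "0 0 20" --pt "0 0 0" --pt "0 0 0" --yaw '[0,0,0,0,0,0,0]'

```text
t: 13.68
ee_pos: [609.5, -178.3, 61.0]
orientation: [2.257, 2.157, 0.007]
ft_force: [-0.4, 0.7, -0.3]
width: 49.8
```

```bash
python3 - <<'E'
from m import *
p=ctrl.get_image('scene');cv2.imwrite('pics/s11.png',p['img'])
o=ctrl.get_obs();print(o['ee_pos'],o['width'],o['ft_force'])
meas(p,[('tea_light_1',22)])
for y in(-50,-1,46): print(y,proj(p,(610+.04*y,-178+y,9+15)))
E
```

```text
[ 609.9 -178.4   61.1] 49.8974257091609 [0.5 0.5 0.4]
  tea_light_1 0.8 px [236.6 300.8] 452 mean [ 611.3 -178.8] rect [ 610.6 -178.8] [36.4 47.8] 33.1
  tea_light_1 0.51 px [255.2 195.1] 244 mean [480.3  83.1] rect [481.1  83.3] [36.6 54.1] 33.1
-50 [216.8 321.4]
-1 [235.5 300.4]
46 [251.8 281.9]
```

View pics/s11.png

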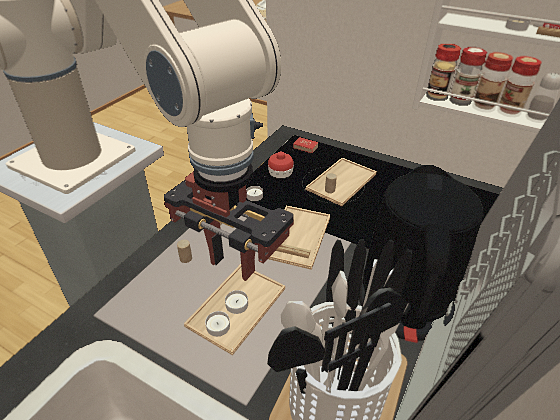

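The first light sits flat in place at (236,301), against a predicted (235.5,300.4). Now the second light at about (475.5, 90).

>>> jog_arm --pt "-6 12 10" --pt "-12 24 0" --pt "-13 26 0" --pt "-13 26 0" --pt "-13 26 0" --pt "-13 26 0" --pt "-13 26 0" --pt "-13 26 0" --pt "-13 26 0" --pt "-12 24 0" --pt "-8 16 0" --pt "-3 6 0" --pt "0 0 0" --pt "0 0 0" --yaw '[0,0,0,0,0,0,0,0,0,0,0,0,0,0]' --gripper 0.2

```text
t: 14.95
ee_pos: [459.9, 93.7, 56.8]
orientation: [2.27, 2.165, -0.02]
ft_force: [0.5, -0.7, 0.5]
width: 70.4
```

>>> jog_arm --pt "8 -2 -5" --pt "7 -2 -15" --pt "0 0 -18" --pt "0 0 -12" --pt "0 0 0" --pt "0 0 0" --yaw '[0,0,0,0,0,0]'

```text
t: 15.45
ee_pos: [483.0, 83.9, 3.4]
orientation: [2.275, 2.156, -0.015]
ft_force: [0.4, 0.1, 0.6]
width: 70.5
```

```bash
python3 - <<'E'
from m import *
p=ctrl.get_image('scene');cv2.imwrite('pics/s12.png',cv2.resize(p['img'][130:250,180:330],None,fx=5,fy=5,interpolation=cv2.INTER_CUBIC)[:600])
o=ctrl.get_obs();print(o['ee_pos'],o['width'],o['ft_force'])
e=o['ee_pos']+[0,0,38]
for dx in(-48,-35,35,48): print(dx,[proj(p,e+[dx,dy,0])*5-[900,650] for dy in(-10,10)])
meas(p,ALL[:1])
E
```

```text
[483.   84.    3.6] 70.46546689817237 [-0.2 -1.  -0.8]
-48 [array([269.3, 258.9]), array([295.1, 235.7])]
-35 [array([294.3, 267.9]), array([320. , 244.4])]
35 [array([433.9, 318.1]), array([458.3, 293.2])]
48 [array([460.8, 327.8]), array([484.9, 302.6])]
  tea_light_1 0.59 px [237.6 300.2] 473 mean [ 611.5 -178.1] rect [ 611.1 -177.9] [37.9 49.8] 35.3
  tea_light_1 0.47 px [253.7 195.6] 190 mean [477.1  85.3] rect [477.7  84.2] [32.8 46.4] 31.6
```

View pics/s12.png

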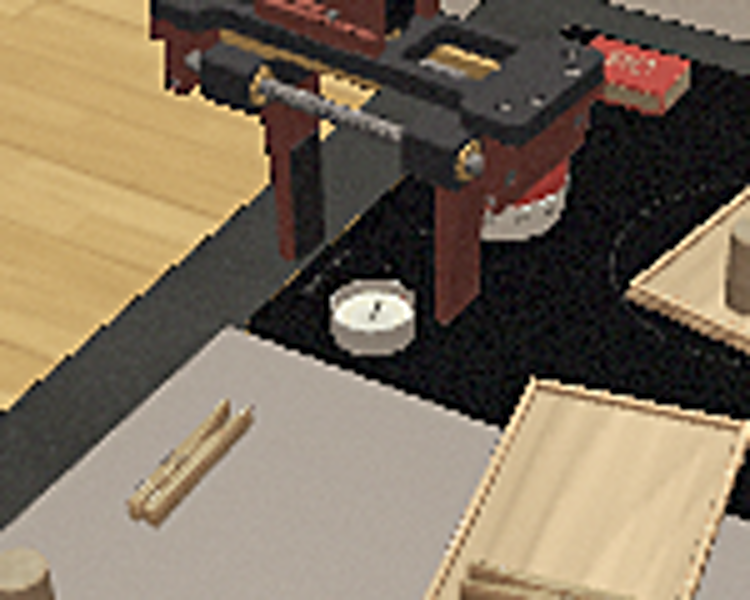

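The offset holds here too: the right finger's tip at zoomed (437,327)–(480,300) agrees with z≈3+38. The light is at (372,315) zoomed. I'll adjust and descend.

>>> jog_arm --pt "-7 5 0" --pt "0 0 -8" --pt "0 0 -8" --pt "0 0 -6" --pt "0 0 -4" --pt "0 0 0" --yaw '[0,0,0,0,0,0]'

```text
t: 16.05
ee_pos: [477.1, 89.8, -22.0]
orientation: [2.272, 2.154, -0.007]
ft_force: [-0.7, 0.5, -0.5]
width: 70.3
```

>>> jog_arm --pt "-1 -1 -4" --pt "0 0 0" --pt "0 0 -3" --pt "0 0 0" --pt "0 0 -2" --pt "0 0 0" --yaw '[0,0,0,0,0,0]'

```text
t: 16.55
ee_pos: [475.9, 88.8, -32.3]
orientation: [2.272, 2.154, -0.008]
ft_force: [-0.5, -0.8, -1.0]
width: 70.3
```

>>> jog_arm --pt "0 0 0" --pt "0 0 0" --pt "0 0 0" --pt "0 0 0" --pt "0 0 0" --pt "0 0 0" --pt "0 0 0" --pt "0 0 0" --yaw '[0,0,0,0,0,0,0,0]' --gripper 1

```text
t: 17.22
ee_pos: [476.5, 88.9, -31.8]
orientation: [2.272, 2.154, -0.007]
ft_force: [0.1, -0.1, 0.0]
width: 36.4
```

>>> jog_arm --pt "0 0 8" --pt "0 0 15" --pt "0 0 25" --pt "0 0 25" --pt "0 0 15" --pt "0 0 0" --yaw '[0,0,0,0,0,0]'

```text
t: 17.72
ee_pos: [474.3, 88.5, 60.5]
orientation: [2.273, 2.156, -0.012]
ft_force: [0.6, 0.6, -0.0]
width: 36.9
```

```bash
python3 - <<'E'
from m import *
p=ctrl.get_image('scene');cv2.imwrite('pics/s13.png',cv2.resize(p['img'][110:230,180:330],None,fx=5,fy=5,interpolation=cv2.INTER_CUBIC)[:600])
o=ctrl.get_obs();print(o['ee_pos'],o['width'])
E
```

```text
[473.9  88.4  59.5] 36.826996924759705
```

View pics/s13.png

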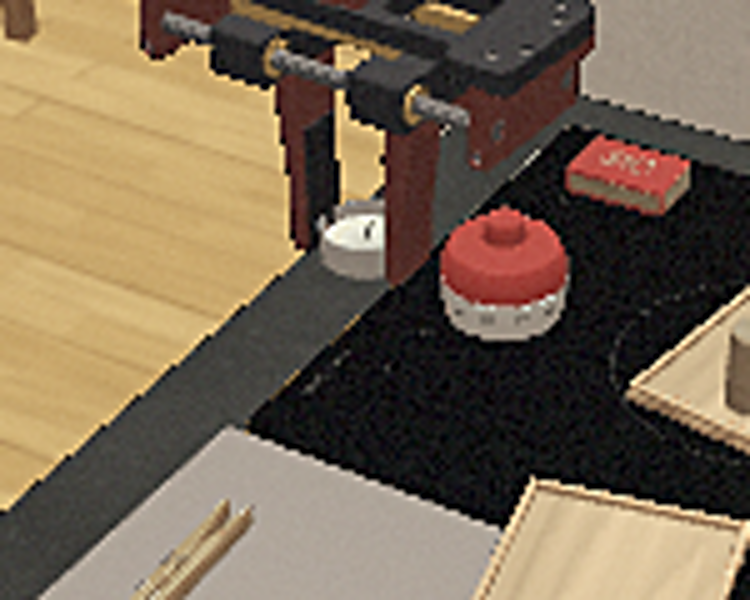

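The second light is held. Carry it to the target at (612,-132).

>>> jog_arm --pt "6 -10 0" --pt "12 -19 0" --pt "14 -22 0" --pt "14 -22 0" --pt "14 -22 0" --pt "14 -22 0" --pt "14 -22 0" --pt "14 -22 0" --pt "12 -19 0" --pt "10 -16 0" --pt "6 -9 0" --pt "0 0 0" --pt "0 0 0" --yaw '[0,0,0,0,0,0,0,0,0,0,0,0,0]'

```text
t: 18.85
ee_pos: [601.0, -135.0, 42.9]
orientation: [-2.272, -2.159, 0.036]
ft_force: [0.4, 0.1, -0.9]
width: 36.8
```

>>> jog_arm --pt "6 2 0" --pt "5 1 -8" --pt "0 0 -14" --pt "0 0 -14" --pt "0 0 -10" --pt "0 0 -5" --pt "0 0 0" --pt "0 0 0" --yaw '[0,0,0,0,0,0,0,0]'

```text
t: 19.52
ee_pos: [609.1, -125.5, -15.8]
orientation: [-2.261, -2.162, 0.04]
ft_force: [0.1, -0.5, -0.7]
width: 36.9
```

>>> jog_arm --pt "3 -6 0" --pt "0 0 0" --pt "0 0 -3" --pt "0 0 0" --pt "0 0 -3" --pt "0 0 0" --yaw '[0,0,0,0,0,0]'

```text
t: 20.02
ee_pos: [614.0, -132.7, -20.3]
orientation: [-2.264, -2.164, 0.037]
ft_force: [-1.0, -0.3, 0.2]
width: 36.8
```

```bash
python3 - <<'E'
from m import *
p=ctrl.get_image('scene');cv2.imwrite('pics/s14.png',cv2.resize(p['img'][240:350,180:300],None,fx=5,fy=5,interpolation=cv2.INTER_CUBIC)[:600])
o=ctrl.get_obs();print(o['ee_pos'],o['width'])
E
```

```text
[ 614.3 -132.7  -20. ] 36.73394298946382
```

View pics/s14.png

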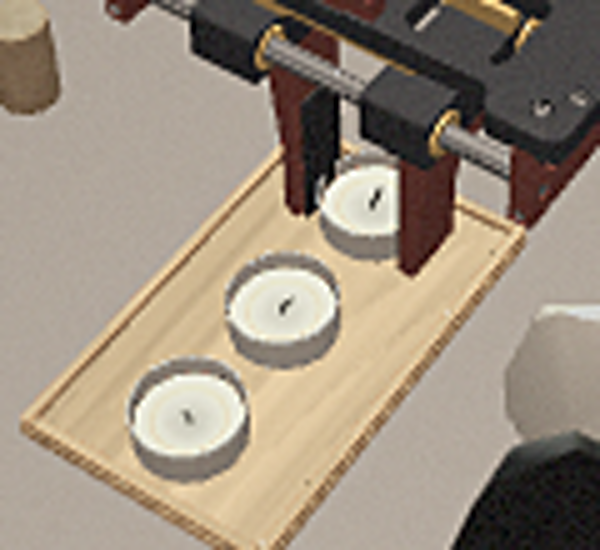

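>>> jog_arm --pt "-2 0 0" --pt "0 0 -3" --pt "0 0 0" --pt "0 0 -2.5" --pt "0 0 0" --pt "0 0 0" --yaw '[0,0,0,0,0,0]'

```text
t: 20.57
ee_pos: [612.0, -132.7, -25.8]
orientation: [-2.264, -2.164, 0.037]
ft_force: [-0.4, -0.4, -0.4]
width: 36.9
```

>>> jog_arm --pt "0 0 -1.5" --pt "0 0 0" --yaw '[0,0]'

```text
t: 20.73
ee_pos: [612.2, -132.6, -27.4]
orientation: [-2.264, -2.165, 0.037]
ft_force: [-0.7, 0.2, 0.3]
width: 36.7
```

>>> jog_arm --pt "0 0 -0.5" --pt "0 0 0" --yaw '[0,0]'

```text
t: 20.9
ee_pos: [612.3, -132.7, -27.4]
orientation: [-2.264, -2.165, 0.037]
ft_force: [-0.4, 0.5, -0.7]
width: 37.0
```

>>> jog_arm --pt "0 0 0" --pt "0 0 0" --pt "0 0 0" --pt "0 0 0" --pt "0 0 0" --yaw '[0,0,0,0,0]' --gripper 0.43

```text
t: 21.32
ee_pos: [612.4, -132.7, -27.5]
orientation: [-2.264, -2.165, 0.036]
ft_force: [0.1, 0.5, -0.5]
width: 50.0
```

>>> jog_arm --pt "0 0 6" --pt "0 0 12" --pt "0 0 25" --pt "0 0 30" --pt "0 0 20" --pt "0 0 10" --pt "0 0 0" --pt "0 0 0" --yaw '[0,0,0,0,0,0,0,0]'

```text
t: 21.98
ee_pos: [611.3, -132.4, 83.7]
orientation: [-2.264, -2.165, 0.036]
ft_force: [-0.7, 0.8, -0.9]
width: 49.9
```

```bash
python3 - <<'E'
from m import *
p=ctrl.get_image('scene');cv2.imwrite('pics/s15.png',cv2.resize(p['img'][230:350,130:280],None,fx=5,fy=5,interpolation=cv2.INTER_CUBIC)[:600])
o=ctrl.get_obs();print(o['ee_pos'],o['width'])
meas(p,[('tea_light_1',22),('cork',45)])
E
```

```text
[ 611.3 -132.4   83.5] 50.08477722491312
  tea_light_1 0.83 px [251.4 283.2] 396 mean [ 614.  -131.2] rect [ 613.4 -131.3] [34.7 49.3] 31.4
  tea_light_1 0.68 px [236.2 303. ] 457 mean [ 611.5 -179.3] rect [ 610.6 -178.8] [36.4 47.7] 33.1
  tea_light_1 0.46 px [228.9 314.2] 3650 mean [ 617. -198.] rect [ 615.1 -183.8] [155.6  97.6] 87.9
  cork 0.5 px [183.2 253.4] 275 mean [ 481.6 -148.5] rect [ 481.  -147.5] [23.  57.9] 46.4
  cork 0.5 px [236.4 299. ] 453 mean [ 622.7 -193.2] rect [ 622.  -193.3] [34.9 45.8] 33.1
```

View pics/s15.png

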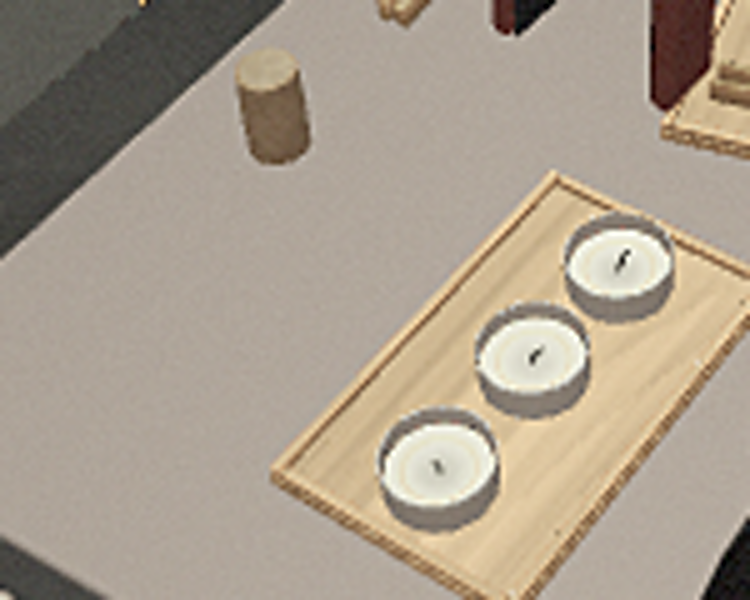

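Three lights are flat in a row. Next the cork, whose top-face centre is at about (183.6,243.8) and base at about (185.5,261).

```bash
python3 - <<'E'
from m import *
p=ctrl.get_image('scene');print(at(p,183.8,243.8,45)); 
print(proj(p,(465,-132,45)),proj(p,(465,-132,5)))
q=ctrl.get_image('top');meas(q,[('cork',45),('tea_light_1',22)])
E
```

```text
[ 467.5 -133.1   45. ]
[183.1 242.9] [186.  258.3]
```

>>> jog_arm --pt "-8 0 0" --pt "-16 0 0" --pt "-20 0 0" --pt "-20 0 0" --pt "-20 0 0" --pt "-20 0 0" --pt "-18 0 0" --pt "-10 0 0" --pt "-5 0 0" --pt "0 0 0" --pt "0 0 0" --yaw '[0,0,0,0,0,0,0,0,0,0,0]' --gripper 0.3

```text
t: 23.25
ee_pos: [460.6, -130.6, 76.9]
orientation: [-2.256, -2.158, 0.046]
ft_force: [0.8, 0.3, 0.3]
width: 61.6
```

>>> jog_arm --pt "5 -1 -10" --pt "0 0 -20" --pt "0 0 -20" --pt "0 0 -10" --pt "0 0 0" --pt "0 0 0" --yaw '[0,0,0,0,0,0]'

```text
t: 23.75
ee_pos: [474.0, -132.9, 13.2]
orientation: [-2.26, -2.164, 0.04]
ft_force: [0.1, 0.3, 0.3]
width: 61.5
```

>>> jog_arm --pt "-7 0 0" --pt "0 0 0" --pt "0 0 -8" --pt "0 0 -8" --pt "0 0 -8" --pt "0 0 -6" --pt "0 0 -3" --pt "0 0 0" --pt "0 0 0" --yaw '[0,0,0,0,0,0,0,0,0]'

```text
t: 24.5
ee_pos: [468.5, -133.5, -21.4]
orientation: [-2.262, -2.166, 0.037]
ft_force: [0.6, 0.5, 0.2]
width: 61.5
```

```bash
python3 - <<'E'
from m import *
p=ctrl.get_image('scene');cv2.imwrite('pics/s16.png',cv2.resize(p['img'][190:310,100:250],None,fx=5,fy=5,interpolation=cv2.INTER_CUBIC)[:600])
o=ctrl.get_obs();print(o['ee_pos'],o['width'])
E
```

```text
[ 468.5 -133.5  -21.3] 61.49956059553596
```

View pics/s16.png

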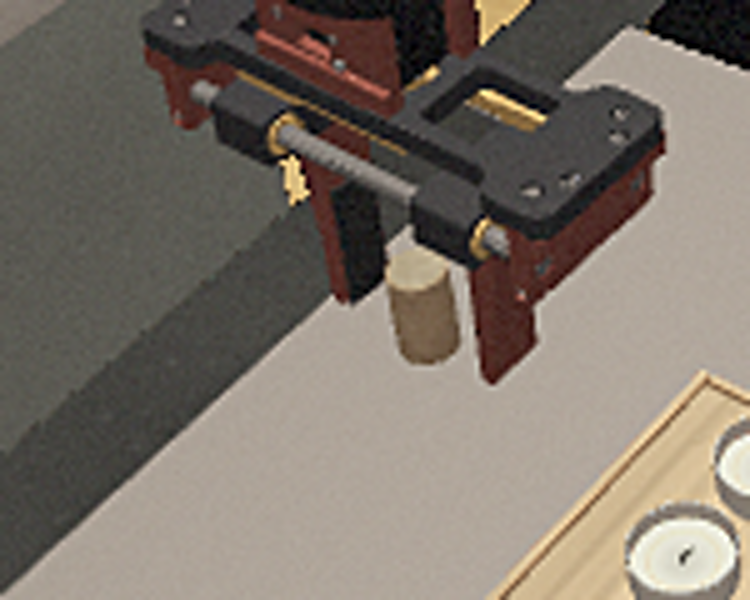

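The cork at (425,310) zoomed is between the fingers. I'll lower slightly and close.

>>> jog_arm --pt "-2 1 -4" --pt "0 0 0" --pt "0 0 0" --yaw '[0,0,0]'

```text
t: 24.8
ee_pos: [466.8, -132.5, -25.3]
orientation: [-2.263, -2.167, 0.036]
ft_force: [-0.1, -0.1, 0.1]
width: 61.3
```

>>> jog_arm --pt "0 0 0" --pt "0 0 0" --pt "0 0 0" --pt "0 0 0" --pt "0 0 0" --pt "0 0 0" --pt "0 0 0" --pt "0 0 0" --pt "0 0 0" --yaw '[0,0,0,0,0,0,0,0,0]' --gripper 1

```text
t: 25.55
ee_pos: [467.3, -132.7, -24.6]
orientation: [-2.264, -2.168, 0.035]
ft_force: [-0.4, 0.7, 0.4]
width: 23.2
```

>>> jog_arm --pt "0 0 8" --pt "0 0 15" --pt "0 0 25" --pt "0 0 30" --pt "0 0 20" --pt "0 0 0" --pt "0 0 0" --yaw '[0,0,0,0,0,0,0]'

```text
t: 26.13
ee_pos: [465.4, -132.1, 78.9]
orientation: [-2.262, -2.166, 0.037]
ft_force: [-0.1, 0.4, 0.7]
width: 23.3
```

```bash
python3 - <<'E'
from m import *
p=ctrl.get_image('scene');cv2.imwrite('pics/s17.png',cv2.resize(p['img'][160:280,100:250],None,fx=5,fy=5,interpolation=cv2.INTER_CUBIC)[:600])
o=ctrl.get_obs();print(o['ee_pos'],o['width'])
E
```

```text
[ 465.5 -132.1   78.7] 23.15266858618131
```

View pics/s17.png

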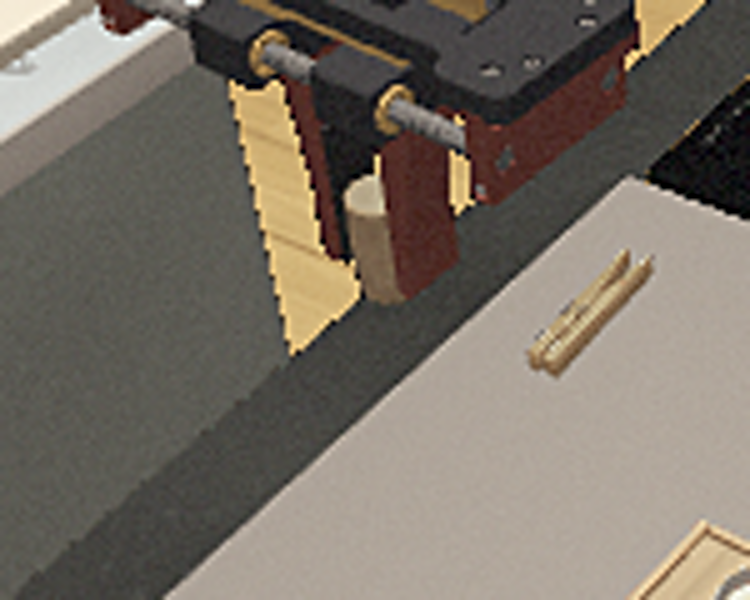

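>>> jog_arm --pt "4 12 0" --pt "8 20 0" --pt "10 24 0" --pt "10 24 0" --pt "10 24 0" --pt "10 24 0" --pt "10 24 0" --pt "10 24 0" --pt "10 24 0" --pt "10 24 0" --pt "10 24 0" --pt "10 24 0" --pt "10 24 0" --pt "10 24 0" --pt "10 24 0" --pt "8 20 0" --pt "5 12 0" --pt "2 5 0" --pt "0 0 0" --pt "0 0 0" --yaw '[0,0,0,0,0,0,0,0,0,0,0,0,0,0,0,0,0,0,0,0]'

```text
t: 27.85
ee_pos: [608.7, 264.9, 47.9]
orientation: [-2.247, -2.145, 0.094]
ft_force: [-0.1, 0.1, -0.0]
width: 23.0
```

```bash
python3 - <<'E'
from m import *
from scipy.spatial.transform import Rotation as Ro
np.set_printoptions(precision=4,suppress=True)
for r in ([2.24,2.195,.006],[2.242,2.163,.012],[2.256,2.157,.008],[2.27,2.165,-.02],[2.272,2.154,-.008],[2.273,2.156,-.012],[-2.272,-2.159,.036],[-2.264,-2.165,.037],[-2.256,-2.158,.046],[-2.264,-2.168,.035],ctrl.get_obs()['orientation']):
    M=Ro.from_rotvec(r).as_matrix();print(r,M[:,2],np.degrees(np.arctan2(M[1,1],M[0,1])))
print(ctrl.get_obs()['qpos'])
E
```

```text
[2.24, 2.195, 0.006] [ 0.0065 -0.0012 -1.    ] -1.162473414810931
[2.242, 2.163, 0.012] [ 0.0238 -0.0136 -0.9996] -2.0460651877615588
[2.256, 2.157, 0.008] [ 0.0178 -0.0112 -0.9998] -2.5648756502124392
[2.27, 2.165, -0.02] [-0.006  -0.0122 -0.9999] -2.7144233541110223
[2.272, 2.154, -0.008] [ 0.0037 -0.0114 -0.9999] -3.052976915856235
[2.273, 2.156, -0.012] [ 0.0004 -0.0116 -0.9999] -3.0260938936245854
[-2.272, -2.159, 0.036] [-0.0216 -0.0106 -0.9997] -2.928750795814019
[-2.264, -2.165, 0.037] [-0.0232 -0.01   -0.9997] -2.5681418015606345
[-2.256, -2.158, 0.046] [-0.0346 -0.0064 -0.9994] -2.551566191394779
[-2.264, -2.168, 0.035] [-0.0208 -0.0106 -0.9997] -2.4884088183496287
[-2.2468 -2.1451  0.0943] [-0.0672 -0.0175 -0.9976] -2.6939285176443093
[0.3877 0.6721 1.5543 0.0111 0.984  0.4276]
```

>>> jog_arm --pt "7 -2 0" --pt "5 -2 -4" --pt "0 0 -7" --pt "0 0 -7" --pt "0 0 -7" --pt "0 0 -7" --pt "0 0 -6" --pt "0 0 0" --pt "0 0 0" --yaw '[0,0,0,0,0,0,0,0,0]'

```text
t: 28.6
ee_pos: [620.0, 254.2, 4.5]
orientation: [-2.252, -2.138, 0.101]
ft_force: [0.2, -0.8, -0.4]
width: 22.9
```

```bash
python3 - <<'E'
from m import *
p=ctrl.get_image('scene');cv2.imwrite('pics/s18.png',cv2.resize(p['img'][100:220,260:410],None,fx=5,fy=5,interpolation=cv2.INTER_CUBIC)[:600])
o=ctrl.get_obs();print(o['ee_pos'],o['width'],o['orientation'])
E
```

```text
[619.8 254.2   4.5] 23.014849673932623 [-2.3 -2.1  0.1]
```

View pics/s18.png

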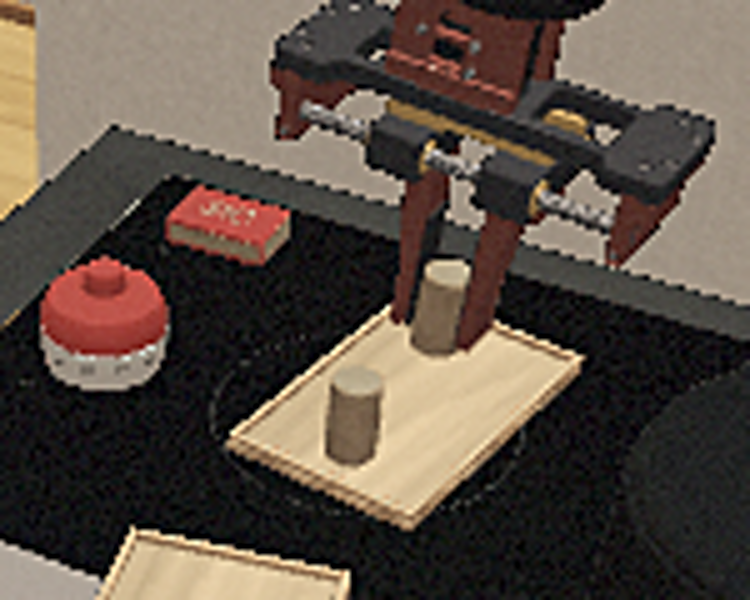

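>>> jog_arm --pt "2 4 -5" --pt "0 0 -5" --pt "0 0 -5" --pt "0 0 0" --pt "0 0 -3" --pt "0 0 0" --pt "0 0 0" --yaw '[0,0,0,0,0,0,0]'

```text
t: 29.23
ee_pos: [622.7, 259.7, -14.5]
orientation: [-2.251, -2.14, 0.099]
ft_force: [0.2, -0.2, -0.2]
width: 22.9
```

>>> jog_arm --pt "0 0 -2" --pt "0 0 0" --yaw '[0,0]'

```text
t: 29.4
ee_pos: [622.7, 259.7, -16.5]
orientation: [-2.251, -2.14, 0.098]
ft_force: [-0.1, 0.2, 0.8]
width: 23.1
```

```bash
python3 - <<'E'
from m import *
p=ctrl.get_image('scene');cv2.imwrite('pics/s19.png',cv2.resize(p['img'][110:230,260:410],None,fx=5,fy=5,interpolation=cv2.INTER_CUBIC)[:600])
o=ctrl.get_obs();print(o['ee_pos'],o['width'],o['orientation'])
for z in(9,49): print([proj(p,(622,260,z))*5-[1300,550]])
E
```

```text
[622.9 259.7 -16.3] 23.22650749141979 [-2.3 -2.1  0.1]
[array([432.2, 332.3])]
[array([441.7, 260.1])]
```

View pics/s19.png

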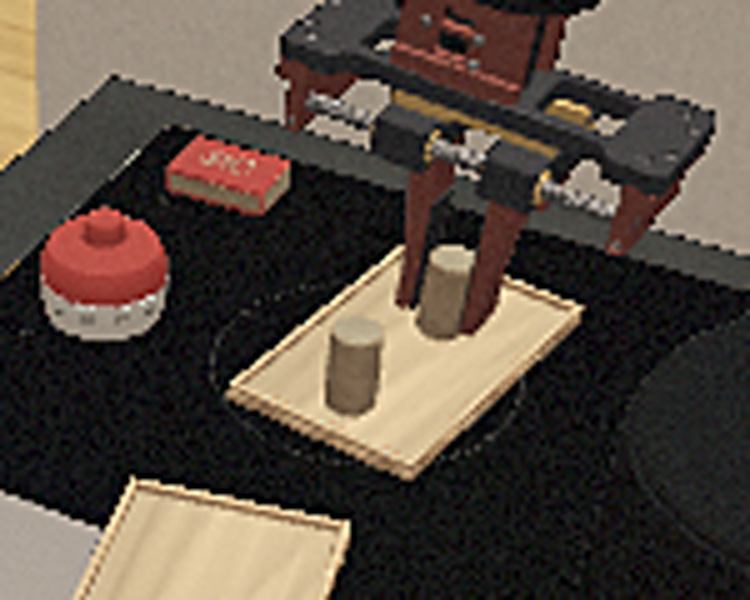

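>>> jog_arm --pt "0 0 -1.5" --pt "0 0 0" --yaw '[0,0]'

```text
t: 29.62
ee_pos: [623.1, 259.7, -17.6]
orientation: [-2.251, -2.14, 0.097]
ft_force: [-0.4, -0.3, 0.0]
width: 23.1
```

>>> jog_arm --pt "0 0 -1.5" --pt "0 0 0" --yaw '[0,0]'

```text
t: 29.78
ee_pos: [623.2, 259.7, -19.1]
orientation: [-2.252, -2.14, 0.097]
ft_force: [0.7, 0.0, -0.7]
width: 23.2
```

>>> jog_arm --pt "0 0 -1" --pt "0 0 0" --yaw '[0,0]'

```text
t: 29.95
ee_pos: [623.5, 259.8, -20.0]
orientation: [-2.252, -2.14, 0.096]
ft_force: [-0.2, 0.3, -0.4]
width: 23.2
```

>>> jog_arm --pt "0 0 0" --pt "0 0 0" --pt "0 0 0" --pt "0 0 0" --pt "0 0 0" --yaw '[0,0,0,0,0]' --gripper 0.5

```text
t: 30.37
ee_pos: [623.4, 259.8, -20.0]
orientation: [-2.252, -2.14, 0.096]
ft_force: [-0.3, -0.6, -0.2]
width: 43.9
```

```bash
python3 - <<'E'
from m import *
p=ctrl.get_image('scene');cv2.imwrite('pics/s20.png',cv2.resize(p['img'][110:230,260:410],None,fx=5,fy=5,interpolation=cv2.INTER_CUBIC)[:600])
o=ctrl.get_obs();print(o['ee_pos'],o['width'],o['orientation'])
E
```

```text
[623.4 259.8 -20. ] 43.58735119839699 [-2.3 -2.1  0.1]
```

View pics/s20.png

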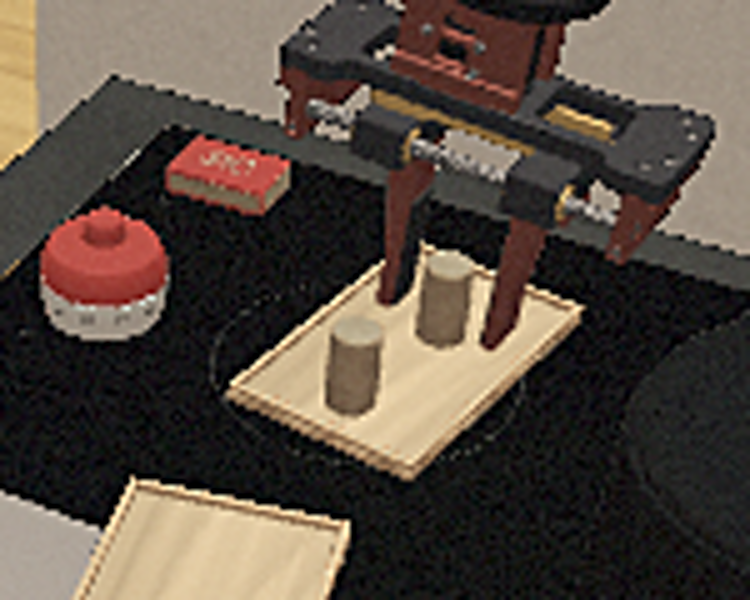

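The cork stands upright at (443,300) zoomed. Lift clear and go towards the peg.

>>> jog_arm --pt "0 0 6" --pt "0 0 12" --pt "0 0 20" --pt "0 0 25" --pt "0 0 25" --pt "0 0 15" --pt "0 0 0" --pt "0 0 0" --yaw '[0,0,0,0,0,0,0,0]'

```text
t: 31.08
ee_pos: [622.7, 259.5, 92.4]
orientation: [-2.252, -2.14, 0.095]
ft_force: [0.6, -0.1, -1.0]
width: 44.4
```

>>> jog_arm --pt "-5 -10 0" --pt "-9 -18 0" --pt "-9 -18 0" --pt "-9 -18 0" --pt "-9 -18 0" --pt "-9 -18 0" --pt "-9 -18 0" --pt "-9 -18 0" --pt "-9 -18 0" --pt "-9 -18 0" --pt "-9 -18 0" --pt "-9 -18 0" --pt "-9 -18 0" --pt "-9 -18 0" --pt "-7 -13 0" --pt "-5 -9 0" --pt "0 0 0" --pt "0 0 0" --yaw '[0,0,0,0,0,0,0,0,0,0,0,0,0,0,0,0,0,0]'

```text
t: 32.58
ee_pos: [456.2, -27.1, 74.4]
orientation: [-2.234, -2.125, 0.139]
ft_force: [0.6, 0.6, 0.4]
width: 44.1
```

```bash
python3 - <<'E'
from m import *
p=ctrl.get_image('scene');cv2.imwrite('pics/s21.png',p['img'])
o=ctrl.get_obs();print(o['ee_pos'],o['width'],o['orientation'].round(3))
meas(p,[('peg',17),('cork',49)])
E
```

```text
[456.2 -26.8  74.4] 43.83682051235427 [-2.2 -2.1  0.1]
  peg 0.5 px [215.5 222.8] 246 mean [464.4 -27.9] rect [464.3 -27.8] [21.7 76. ] 4.8
  cork 0.62 px [347.5 172.6] 197 mean [632.8 233.9] rect [632.4 233.5] [24.1 77.1] 17.8
```

View pics/s21.png

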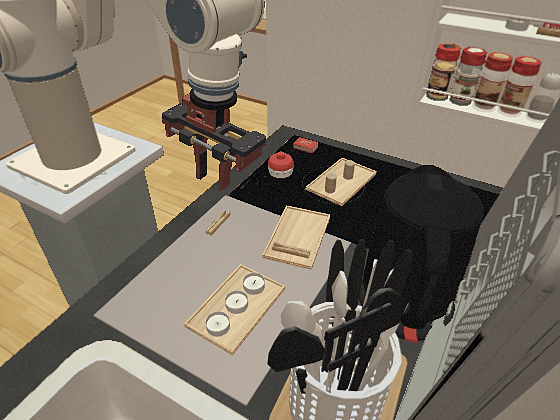

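Cork and lights are all in place. The tool has picked up about 5° of tilt from fast moves, so I'll approach the peg while watching it.

>>> jog_arm --pt "1 0 -28" --pt "0 0 -28" --pt "0 0 -5" --pt "0 0 0" --pt "0 0 0" --yaw '[3,4,0,0,0]'

```text
t: 33.15
ee_pos: [462.9, -23.5, 13.5]
orientation: [-2.1, -2.273, 0.137]
ft_force: [-0.3, -0.6, 0.6]
width: 43.8
```

```bash
cat > tl.py <<'E'
from m import *
from scipy.spatial.transform import Rotation as Ro
o=ctrl.get_obs();M=Ro.from_rotvec(o['orientation']).as_matrix();print(o['ee_pos'],o['width'],M[:,2].round(4),'jaw',np.degrees(np.arctan2(M[1,1],M[0,1])),o['qpos'].round(3))
E
python3 tl.py
```

```text
[462.9 -23.5  13.5] 43.796256053406964 [-0.1 -0.  -1. ] jaw 4.461523581618455 [-0.   0.5  2.  -0.1  0.7 -0.1]
```

>>> jog_arm --pt "0 0 12" --pt "0 0 12" --pt "0 0 12" --pt "0 0 12" --pt "0 0 12" --pt "0 0 12" --pt "0 0 12" --pt "0 0 12" --pt "0 0 0" --pt "0 0 -40" --pt "0 0 -40" --pt "0 0 0" --pt "0 0 0" --yaw '[0,0,0,0,0,0,0,0,0,0,0,0,0]'

```text
t: 34.23
ee_pos: [473.0, -21.1, 48.0]
orientation: [-2.129, -2.27, 0.111]
ft_force: [-0.1, 0.7, 0.7]
width: 44.1
```

```bash
sed -i 's/^from m.*/&\nnp.set_printoptions(precision=4,suppress=True)/' tl.py; python3 tl.py
```

```text
[473.0152 -21.1098  48.0316] 44.10806509942436 [-0.0685 -0.0337 -0.9971] jaw 3.6077402061383506 [-0.043  0.454  1.995 -0.053  0.761 -0.067]
```

>>> jog_arm --pt "-3 0 12" --pt "-3 0 12" --pt "-3 0 12" --pt "-2 0 12" --pt "0 0 12" --pt "0 0 0" --pt "0 0 -40" --pt "0 0 -40" --pt "0 0 0" --pt "-2 0 12" --pt "-2 0 12" --pt "-2 0 12" --pt "-2 0 12" --pt "-2 0 12" --pt "0 0 12" --pt "0 0 0" --pt "0 0 -40" --pt "0 0 -40" --pt "0 0 0" --pt "0 0 0" --yaw '[0,0,0,0,0,0,0,0,0,0,0,0,0,0,0,0,0,0,0,0]'

```text
t: 35.9
ee_pos: [465.5, -20.9, 64.4]
orientation: [2.152, 2.282, -0.069]
ft_force: [0.1, 0.3, 0.8]
width: 44.1
```

```bash
python3 tl.py; python3 - <<'E'
from m import *
p=ctrl.get_image('scene');cv2.imwrite('pics/s22.png',cv2.resize(p['img'][150:270,150:300],None,fx=5,fy=5,interpolation=cv2.INTER_CUBIC))
E
```

```text
[465.4909 -20.8849  64.3745] 44.09896968820829 [-0.0275 -0.0345 -0.999 ] jaw 3.3340844504326377 [-0.044  0.398  2.035 -0.053  0.736 -0.062]
```

View pics/s22.png

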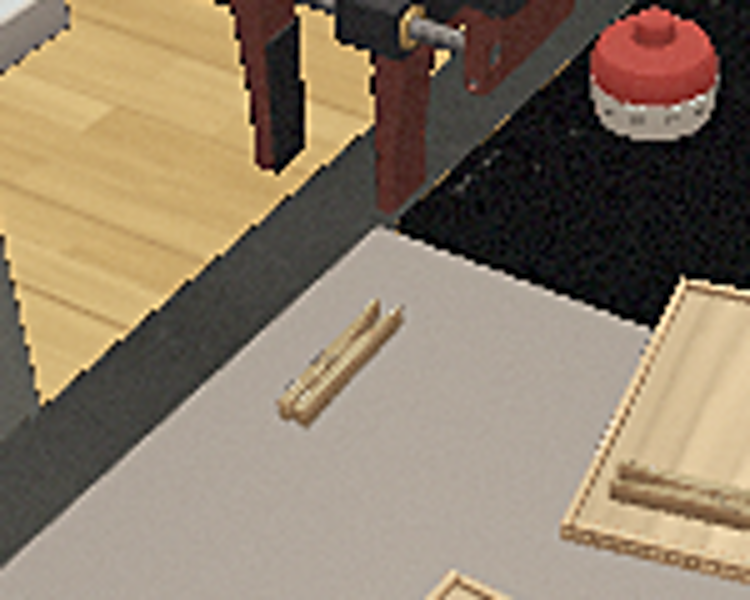

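```bash
python3 - <<'E'
from m import *
p=ctrl.get_image('scene')
f=lambda u,v:at(p,150+u/5,150+v/5,16)
a,b=f(291,402),f(388,306);print(a,b,(a+b)/2,np.degrees(np.arctan2(*(b-a)[[1,0]])))
# bottom silhouette near-right edge, z5
a,b=[at(p,150+u/5,150+v/5,6) for u,v in((308,426),(402,322))];print(a,b,(a+b)/2,np.degrees(np.arctan2(*(b-a)[[1,0]])))
for x,y in((463,-28),): print(proj(p,(x,y,17))*5-750)
E
```

```text
[462.2 -57.8  16. ] [461.2  10.   16. ] [461.7 -23.9  16. ] 90.8478180957858
[469.1 -57.5   6. ] [464.8  13.8   6. ] [466.9 -21.8   6. ] 93.43524817453942
[337.2 357.7]
```

>>> jog_arm --pt "-4 -5 -10" --pt "0 0 -25" --pt "0 0 -25" --pt "0 0 -5" --pt "0 0 0" --pt "0 0 0" --yaw '[0,0,0,0,0,0]'

```text
t: 36.5
ee_pos: [467.1, -27.7, 5.9]
orientation: [2.144, 2.274, -0.053]
ft_force: [0.5, 0.7, 0.3]
width: 43.7
```

```bash
python3 tl.py; python3 - <<'E'
from m import *
p=ctrl.get_image('scene');cv2.imwrite('pics/s23.png',cv2.resize(p['img'][160:270,160:280],None,fx=5,fy=5,interpolation=cv2.INTER_CUBIC))
E
```

```text
[467.1341 -27.6636   5.8816] 43.69202708354792 [-0.0119 -0.0357 -0.9993] jaw 3.350075332267487 [-0.058  0.508  2.061 -0.066  0.583 -0.061]
```

View pics/s23.png

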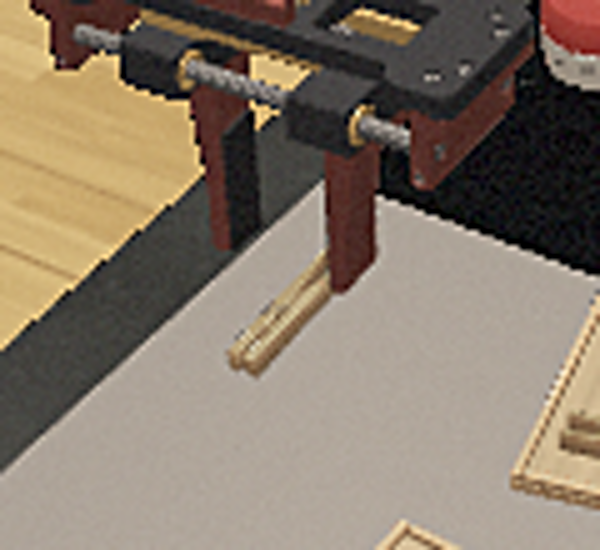

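Tilt is now small, and the fingers are above the peg. Adjust x and descend.

>>> jog_arm --pt "-5 2 0" --pt "0 0 -8" --pt "0 0 -8" --pt "0 0 -6" --pt "0 0 -4" --pt "0 0 0" --pt "0 0 -3" --pt "0 0 0" --pt "0 0 0" --yaw '[0,0,0,0,0,0,0,0,0]'

```text
t: 37.3
ee_pos: [464.2, -25.5, -22.7]
orientation: [2.141, 2.271, -0.047]
ft_force: [-0.2, -0.7, 0.0]
width: 43.6
```

```bash
python3 tl.py; python3 - <<'E'
from m import *
p=ctrl.get_image('scene');cv2.imwrite('pics/s24.png',cv2.resize(p['img'][160:270,160:280],None,fx=5,fy=5,interpolation=cv2.INTER_CUBIC))
E
```

```text
[464.2216 -25.4975 -22.7043] 43.61413309492307 [-0.0059 -0.036  -0.9993] jaw 3.381123208997775 [-0.053  0.564  2.076 -0.075  0.507 -0.047]
```

View pics/s24.png

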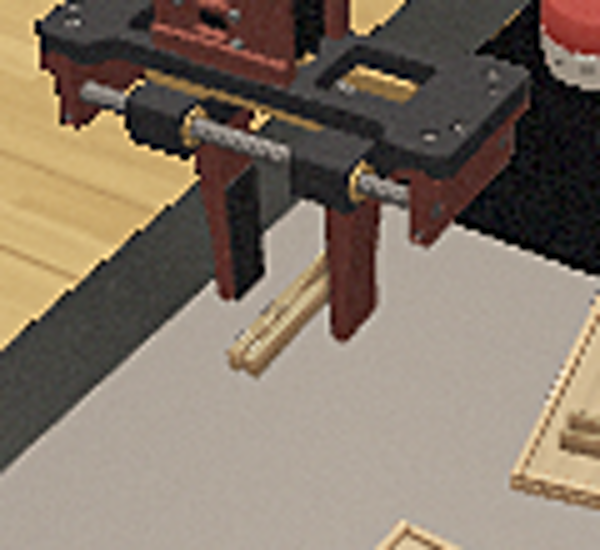

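>>> jog_arm --pt "-2 0 -4" --pt "0 0 0" --pt "0 0 -3" --pt "0 0 0" --pt "0 0 0" --yaw '[0,0,0,0,0]'

```text
t: 37.77
ee_pos: [462.3, -25.5, -30.0]
orientation: [2.14, 2.27, -0.046]
ft_force: [-0.1, -1.1, 1.0]
width: 43.7
```

>>> jog_arm --pt "0 0 0" --pt "0 0 0" --pt "0 0 0" --pt "0 0 0" --pt "0 0 0" --pt "0 0 0" --pt "0 0 0" --pt "0 0 0" --pt "0 0 0" --yaw '[0,0,0,0,0,0,0,0,0]' --gripper 1

```text
t: 38.52
ee_pos: [462.7, -25.6, -29.7]
orientation: [2.14, 2.27, -0.046]
ft_force: [0.0, -0.4, -0.4]
width: 14.7
```

>>> jog_arm --pt "0 0 8" --pt "0 0 12" --pt "0 0 15" --pt "0 0 15" --pt "0 0 15" --pt "0 0 15" --pt "0 0 10" --pt "0 0 0" --pt "0 0 0" --yaw '[0,0,0,0,0,0,0,0,0]'

```text
t: 39.27
ee_pos: [461.2, -25.3, 67.4]
orientation: [2.14, 2.271, -0.046]
ft_force: [0.0, -0.6, 0.1]
width: 14.2
```

```bash
python3 tl.py; python3 - <<'E'
from m import *
p=ctrl.get_image('scene');cv2.imwrite('pics/s25.png',cv2.resize(p['img'][140:250,160:280],None,fx=5,fy=5,interpolation=cv2.INTER_CUBIC))
E
```

```text
[461.1907 -25.3433  67.3747] 14.225851731568603 [-0.0054 -0.0357 -0.9993] jaw 3.380251226774041 [-0.054  0.378  2.059 -0.055  0.709 -0.071]
```

View pics/s25.png

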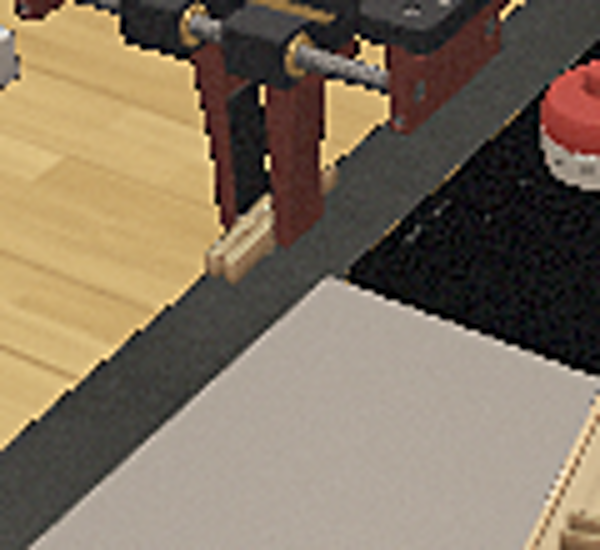

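The peg is held level. Turn it by -82° and carry it to (614, 42).

>>> jog_arm --pt "5 2 0" --pt "9 4 0" --pt "10 4.5 0" --pt "10 4.5 0" --pt "10 4.5 0" --pt "10 4.5 0" --pt "10 4.5 0" --pt "10 4.5 0" --pt "10 4.5 0" --pt "10 4.5 0" --pt "10 4.5 0" --pt "10 4.5 0" --pt "10 4.5 0" --pt "10 4.5 0" --pt "10 4 0" --pt "6 3 0" --pt "0 0 0" --pt "0 0 0" --yaw '[-3,-5,-5.5,-5.5,-5.5,-5.5,-5.5,-5.5,-5.5,-5.5,-5.5,-5.5,-5.5,-5.5,-5,-3,0,0]'

```text
t: 40.82
ee_pos: [604.3, 45.0, 48.2]
orientation: [-3.11, -0.198, 0.091]
ft_force: [-0.5, 0.2, -0.6]
width: 14.3
```

```bash
python3 tl.py; python3 - <<'E'
from m import *
p=ctrl.get_image('scene');cv2.imwrite('pics/s26.png',cv2.resize(p['img'][140:280,210:360],None,fx=4,fy=4,interpolation=cv2.INTER_CUBIC))
E
```

```text
[604.3146  44.9509  48.1843] 14.32887767347467 [-0.0597  0.0197 -0.998 ] jaw -82.74587715520569 [0.042 0.598 1.704 0.028 0.899 1.467]
```

View pics/s26.png

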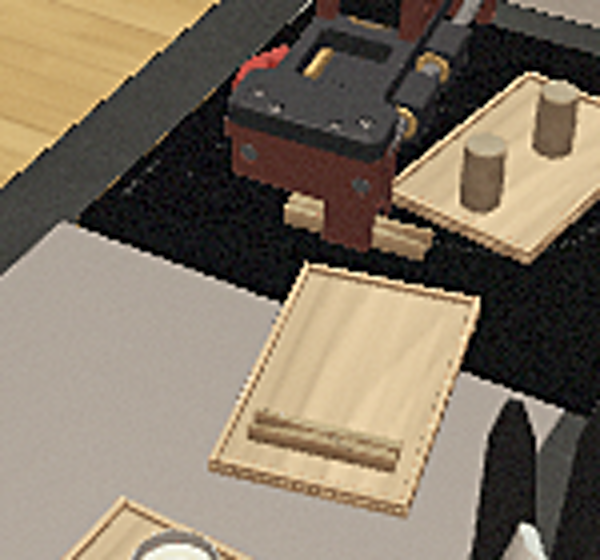

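>>> jog_arm --pt "2 0 12" --pt "2 0 12" --pt "2 0 12" --pt "2 0 12" --pt "0 0 12" --pt "0 0 12" --pt "0 0 0" --pt "0 0 -40" --pt "0 0 -40" --pt "0 0 0" --pt "0 0 12" --pt "0 0 12" --pt "0 0 12" --pt "0 0 12" --pt "0 0 12" --pt "0 0 0" --pt "0 0 -40" --pt "0 0 -40" --pt "0 0 0" --pt "0 0 0" --yaw '[2,2,0.3,0,0,0,0,0,0,0,0,0,0,0,0,0,0,0,0,0]'

```text
t: 42.53
ee_pos: [619.6, 44.0, 50.1]
orientation: [-3.105, -0.329, 0.051]
ft_force: [0.3, 0.0, -0.3]
width: 14.7
```

```bash
python3 tl.py
```

```text
[619.5727  43.9704  50.066 ] 14.706375268017046 [-0.0347  0.0153 -0.9993] jaw -77.93300205507049 [0.042 0.602 1.688 0.022 0.886 1.388]
```

The current tilt matches the tilt at the grasp, turned with the yaw, so the peg should be level. Descend slowly.

>>> jog_arm --pt "-3 -1 0" --pt "-2 0 -8" --pt "0 0 -10" --pt "0 0 -10" --pt "0 0 -10" --pt "0 0 -8" --pt "0 0 -6" --pt "0 0 0" --pt "0 0 0" --yaw '[0,0,0,0,0,0,0,0,0]'

```text
t: 43.28
ee_pos: [617.7, 43.1, 0.6]
orientation: [-3.106, -0.329, 0.039]
ft_force: [0.5, -0.2, -0.5]
width: 14.5
```

```bash
python3 tl.py; python3 - <<'E'
from m import *
p=ctrl.get_image('scene');cv2.imwrite('pics/s27.png',cv2.resize(p['img'][170:290,230:360],None,fx=5,fy=5,interpolation=cv2.INTER_CUBIC))
E
```

```text
[617.7065  43.0716   0.6209] 14.527842615025907 [-0.0266  0.0157 -0.9995] jaw -77.91773339161381 [0.041 0.67  1.71  0.024 0.787 1.384]
```

View pics/s27.png

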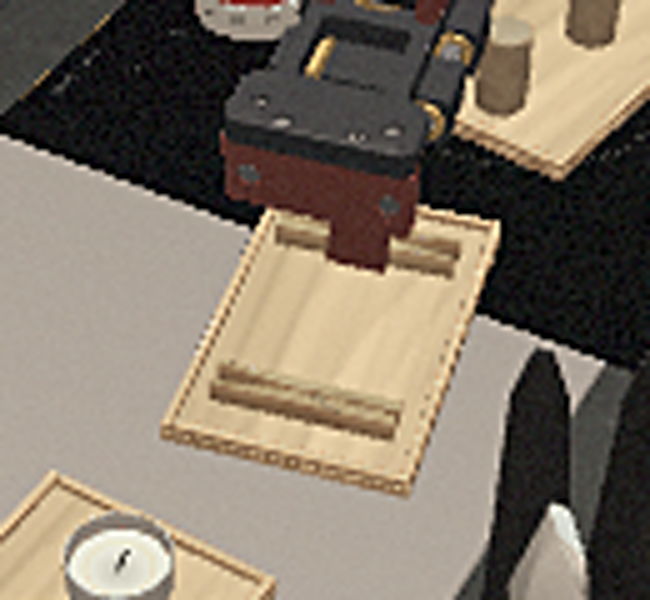

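```bash
python3 - <<'E'
from m import *
p=ctrl.get_image('scene')
f=lambda u,v,z:at(p,230+u/5,170+v/5,z)
# lower front edge corners of the peg (underside), ends
L=f(278,244,35);Rr=f(452,277,35);print(L,Rr,np.linalg.norm(L-Rr),(L+Rr)/2)
L2=f(281,222,47);R2=f(460,243,47);print(L2,R2,np.linalg.norm(L2-R2),(L2+R2)/2)
c=np.array([617.5,24.]);ux=np.array([.98,.2]);uy=np.array([-.2,.98])
for q in (L,Rr,L2,R2): print((q[:2]-c)@ux,(q[:2]-c)@uy)
E
```

```text
[587.3  30.4  35. ] [655.   47.3  35. ] 69.72952648030719 [621.1  38.9  35. ]
[588.5  30.2  47. ] [654.2  54.1  47. ] 69.90067029972208 [621.4  42.2  47. ]
-28.289293989376795 12.285565170465928
41.38580600213602 15.37298919152611
-27.14853042723898 11.870821499947231
42.00322795376049 22.170941045353413
```

Peg ends project to about -28 and +42 in tray x, so the peg needs to shift -7 mm.

>>> jog_arm --pt "-4 -1 0" --pt "-4 0 0" --pt "0 0 0" --pt "0 0 -6" --pt "0 0 -5" --pt "0 0 -4" --pt "0 0 0" --pt "0 0 0" --yaw '[0,0,0,0,0,0,0,0]'

```text
t: 44.05
ee_pos: [610.0, 42.0, -14.0]
orientation: [-3.106, -0.329, 0.034]
ft_force: [0.2, -1.1, -0.1]
width: 14.5
```

```bash
python3 tl.py; python3 - <<'E'
from m import *
p=ctrl.get_image('scene');cv2.imwrite('pics/s28.png',cv2.resize(p['img'][170:290,230:360],None,fx=5,fy=5,interpolation=cv2.INTER_CUBIC))
E
```

```text
[609.9578  41.9894 -13.9909] 14.531736337130184 [-0.0235  0.0158 -0.9996] jaw -77.91788279291352 [0.04  0.683 1.733 0.025 0.748 1.381]
```

View pics/s28.png

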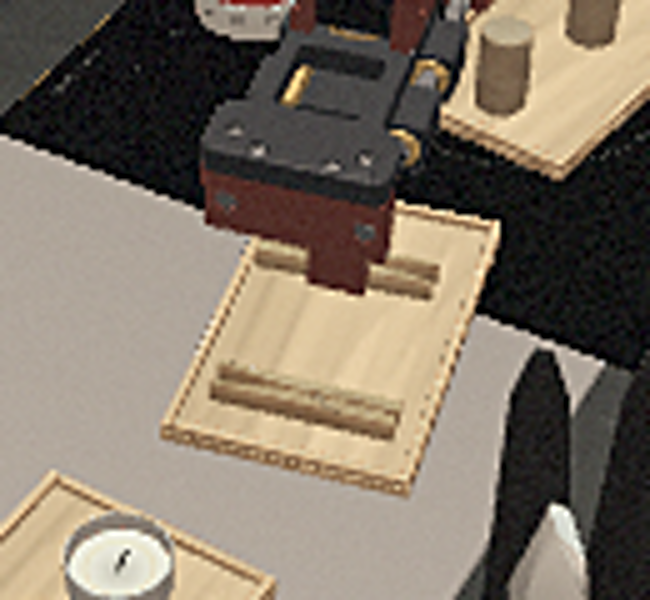

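>>> jog_arm --pt "0 0 -4" --pt "0 0 0" --pt "0 0 -3" --pt "0 0 0" --pt "0 0 -2" --pt "0 0 0" --yaw '[0,0,0,0,0,0]'

```text
t: 44.6
ee_pos: [610.2, 42.0, -23.9]
orientation: [-3.106, -0.329, 0.034]
ft_force: [-0.3, 0.1, -0.8]
width: 14.5
```

>>> jog_arm --pt "0 0 -1.5" --pt "0 0 0" --yaw '[0,0]'

```text
t: 44.77
ee_pos: [610.5, 42.0, -25.3]
orientation: [-3.106, -0.329, 0.033]
ft_force: [-0.6, 0.1, 0.9]
width: 14.7
```

```bash
python3 tl.py; python3 - <<'E'
from m import *
p=ctrl.get_image('scene');cv2.imwrite('pics/s29.png',cv2.resize(p['img'][170:290,230:360],None,fx=5,fy=5,interpolation=cv2.INTER_CUBIC))
E
```

```text
[610.5098  42.0133 -25.2725] 14.664747312530636 [-0.0228  0.0159 -0.9996] jaw -77.916796508627 [0.04  0.701 1.733 0.025 0.729 1.38 ]
```

View pics/s29.png

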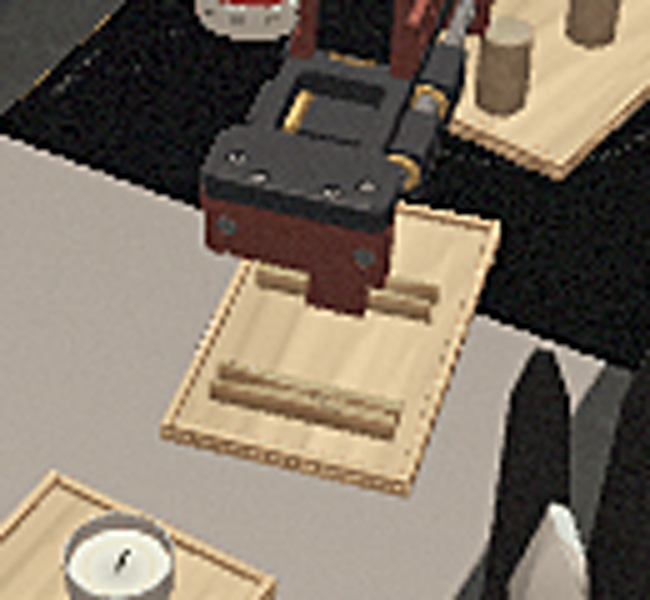

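Inside the rims and at floor level. Release and lift.

>>> jog_arm --pt "0 0 -0.5" --pt "0 0 0" --yaw '[0,0]'

```text
t: 44.98
ee_pos: [610.5, 42.0, -25.4]
orientation: [-3.106, -0.329, 0.033]
ft_force: [-0.8, -0.3, 1.1]
width: 14.5
```

>>> jog_arm --pt "0 0 0" --pt "0 0 0" --pt "0 0 0" --pt "0 0 0" --pt "0 0 0" --yaw '[0,0,0,0,0]' --gripper 0.65

```text
t: 45.4
ee_pos: [610.6, 42.0, -25.4]
orientation: [-3.106, -0.329, 0.032]
ft_force: [0.1, 0.6, 0.9]
width: 30.6
```

>>> jog_arm --pt "0 0 6" --pt "0 0 10" --pt "0 0 20" --pt "0 0 25" --pt "0 0 25" --pt "0 0 20" --pt "-20 0 5" --pt "-25 0 0" --pt "-25 0 0" --pt "-25 0 0" --pt "-20 0 0" --pt "0 0 0" --pt "0 0 0" --pt "0 0 0" --yaw '[0,0,0,0,0,0,0,0,0,0,0,0,0,0]'

```text
t: 46.57
ee_pos: [494.4, 42.0, 102.2]
orientation: [-3.107, -0.329, 0.013]
ft_force: [-0.5, 0.5, -0.3]
width: 30.7
```

```bash
python3 tl.py; python3 - <<'E'
from m import *
p=ctrl.get_image('scene');cv2.imwrite('pics/s30.png',p['img'])
cv2.imwrite('pics/s30z.png',cv2.resize(p['img'][140:260,230:380],None,fx=5,fy=5,interpolation=cv2.INTER_CUBIC))
print('scene');meas(p,ALL)
q=ctrl.get_image('top');print('top');meas(q,ALL);cv2.imwrite('pics/t30.png',q['img'])
E
```

```text
[494.3705  42.0294 102.2132] 30.748477609815872 [-0.0099  0.0164 -0.9998] jaw -77.91039336729429 [0.049 0.36  1.964 0.023 0.827 1.393]
scene
  tea_light_1 0.84 px [235.7 300. ] 475 mean [ 609.6 -177.4] rect [ 608.8 -178. ] [38.3 48.1] 33.1
  tea_light_1 0.7 px [252.2 283.2] 397 mean [ 614.  -129.9] rect [ 613.8 -130.3] [36.5 47.2] 31.3
  cork 0.56 px [349.9 172. ] 144 mean [632.3 238. ] rect [631.9 238.9] [18.6 69.7] 18.0
  peg 0.75 px [297.  228.6] 269 mean [613.6  40.3] rect [612.5  39.8] [73.  22.9] 13.6
  tray_tea 0.86 px [228.4 315.9] 3757 mean [ 613.  -191.9] rect [ 611.5 -178.6] [158.  101.9] 88.1
  tray_cork 0.76 px [336.7 182.4] 1601 mean [618.5 224.7] rect [617.9 234.7] [161.9 101.7] 81.6
  tray_cork 0.72 px [227.  315.8] 3784 mean [ 613.4 -192.7] rect [ 611.2 -178.9] [158.9 100.4] 87.3
  tray_peg 0.87 px [295.2 239.1] 2574 mean [621.7  14.6] rect [618.7  23.6] [ 99.5 165. ] 12.1
  egg_timer 0.86 px [281.9 164.3] 601 mean [494.8 170.3] rect [493.  173.6] [ 59.  108.7] 30.4
  match_box 0.66 px [305.  144.9] 290 mean [482.6 319.2] rect [482.9 319.7] [62.8 60.2] 3.8
top
  tea_light_1 0.71 px [344.3 177.5] 195 mean [ 613.4 -131.3] rect [ 613.2 -131.5] [36.9 38.7] 63.1
  tea_light_1 0.5 px [363.5 181. ] 198 mean [ 610.4 -179.1] rect [ 610.6 -178.6] [35.5 38.2] 0.2
  cork 0.47 px [192.6 174.5] 93 mean [623.3 252.4] rect [623.4 252.7] [30.9 20.4] 56.6
  peg 0.58 px [273.6 179.9] 13 mean [619.1  41.7] rect [619.4  42. ] [7.6 7.5] 0.2
  tray_tea 0.76 px [364.6 185.8] 1981 mean [ 608.6 -181. ] rect [ 608.8 -176.5] [156.8  99.4] 88.2
  tray_cork 0.91 px [199.  177.2] 2312 mean [619.  238.7] rect [620.  239.5] [159.2 103.1] 81.0
  tray_peg 0.92 px [284.4 169.1] 1131 mean [641.1  23. ] rect [635.4  28.6] [ 59.2 153. ] 12.2
  egg_timer 0.82 px [211.7 233.8] 490 mean [477.1 197.2] rect [477.6 197.2] [60.2 55.9] 0.8
  match_box 0.61 px [164.  232.9] 307 mean [479.3 325.4] rect [479.1 325.5] [50.5 35.9] 1.4
```

View pics/s30z.png

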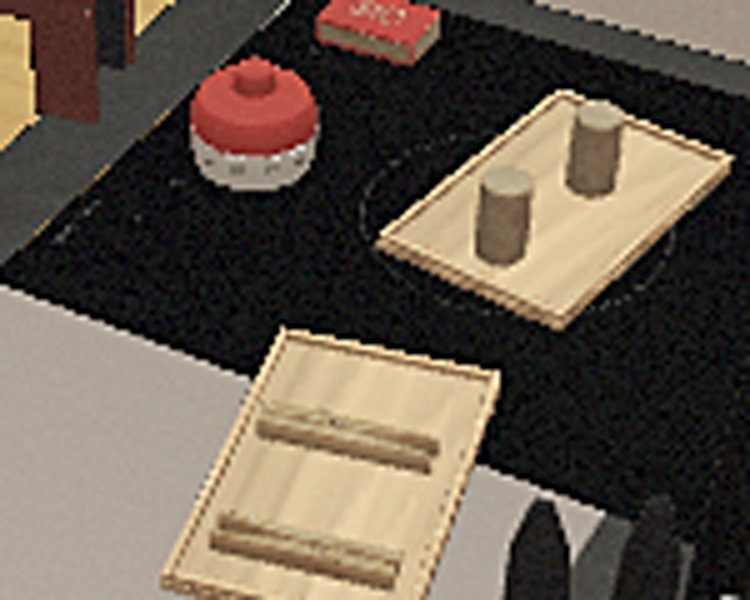

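View pics/s30.png

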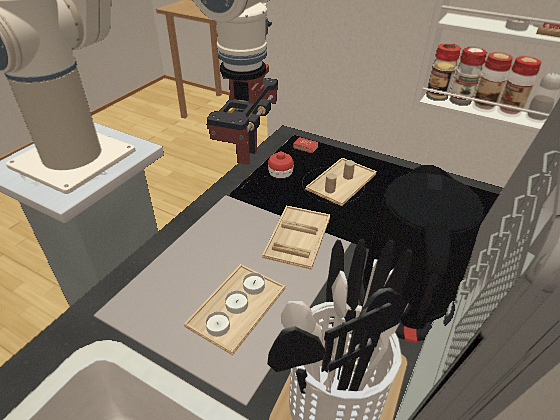

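View pics/t30.png

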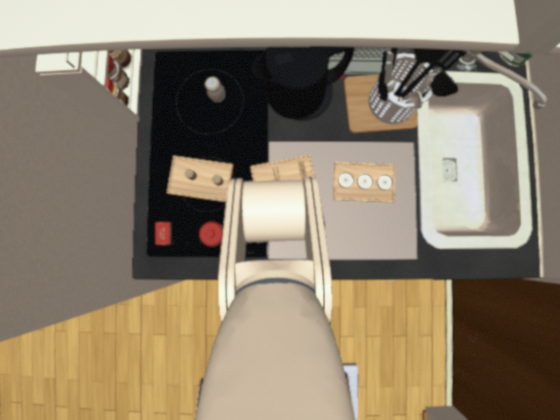

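Everything is in place. The peg lies flat inside the rims at (297,229), parallel to the fixed one. The cork is upright at (349,171), and the three lights are in a row. The timer and match box haven't moved. Handing in.

```bash
python3 -c "
from workcell import ctrl
print(ctrl.close_job())"
```

```text
the job is handed in; nothing more can be done
None
```

All four loose items are in their trays, and I handed the job in at about 47 s on the clock, with the gripper clear of everything.

**Placement, in the order asked:**
- **Tea lights:** both lie flat in a row beside the fixed one, at about (610, -179) and (613, -131) mm.
- **Cork:** it stands upright in the cork tray, at about (623, 256) mm.
- **Peg:** it lies flat inside the rims, about 60 mm from the fixed peg and parallel to it to within about 2° by eye and by mask.
- **Kitchen timer and match box:** both measure the same as at the start, to within about 1–2 mm.

**What disagreed:**
- **Height reading:** the reported tool height was about 38 mm lower than the fingertips really were. My first attempt on a tea light closed above it without touching it. I corrected the height from the camera picture, and it held for every later pick and place.
- **Force reading:** it stayed at noise level (about ±1 N) even in contact, so I could not use it. I judged contact from the height stalling, the finger width and the pictures.
- **Tool tilt:** fast moves tilted the tool by up to about 6°, and I reduced that before gripping the peg. The cork was released at about 4° of tilt and settled upright.
- **Final check of the peg:** the arm partly hid the peg tray from the top camera, so the peg was checked in the scene camera only.

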